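# Pack up the tester bottles and show the closed sign

## Robot

A 6-joint arm with a two-finger parallel gripper is mounted at the origin on the work surface. World frame = base frame: x ahead of the robot, y to its left, z up, the work surface at z = 0. Lengths are in mm, angles in rad, forces in N, time in s.
With the tool pointing down it reaches from about 300 to 775 mm from the base axis. Payload 14.6 kg.
Tool frame: the origin (TCP) lies on the front face of the gripper's body, between the roots of the fingers; the fingertips stand env.tip_extent ahead of it and the grasp point (between the pads) lies 78 mm ahead of it (env.tip_extent is the distance from the TCP to the fingertips, in mm); z points along the fingers, y is the direction in which the jaws open and shut (so a half turn about z gives the same grasp; the last joint's range is limited). The gripper opens to 94 mm and grips with 3 to 60 N. Pads are 16 mm wide; open, the fingers measure 119 mm over their backs; the gripper's body (75 mm by 177 mm) begins 78 mm behind the grasp point.
Start: joints at [1.247, 0.3, 1.521, -0, 1.321, -0.067], TCP at [139.691, 531.955, 302.646] pointing down, gripper open.
Joint ranges: [-3.03, 3.03], [-0.79, 2.21], [0.23, 2.52], [-1.04, 4.18], [0, 3.07], [-2.55, 2.55]. Speed limits (rad/s): [2.22, 2.22, 2.57, 3.14, 3.14, 3.14].

## Interface

Orientations are given as a rotation vector (axis times angle).
In Python, from workcell import env gives the robot as it stands.
- The arm moves only by the shell command python3 -m inch 'ROWS' [FORCE]. ROWS is JSON, a list of rows, each a list of 3 entries, a list of its own where there are three numbers: the shift along the world's x, y, z in m, then the turn, a rotation vector about the world's x, y, z in degrees, then the gripper's target within -1 to 1 (shut at 1, half-way at 0, fully open at -1). In form: [[[x, y, z], [rx, ry, rz], claw], ...]. A call has exactly 10 rows; each row shifts and turns the commanded pose from where the row before left it; what a row does not reach is not made up. A row lasts 1/12 s, in which the tool goes at most 41.7 mm and 7.16 degrees, less where a joint would pass 70% of its speed; a pose out of reach is approached as far as the arm can. A call is refused whole if a number of a shift passes 0.0417 or a number of a turn 7.16, either way. A call with a gripper value outside its range is refused whole. The fingers move at their own pace and stop on an object; FORCE is the grip in N (left out, the last holds). Time passes only in rows, so rows that do not move let the fingers close, or fill a call up. It gives the time, the measured TCP pose, the force and the opening at its end, in the units of the state.
- env.read_state(): the state, without advancing time (a new reading comes with each control period).
- env.grab_frame(name): name is "scene" or "top" or "wrist"; returns (picture, depth): 400x640x3 uint8, red, green, blue; 400x640 float32, mm along the optical axis (not along the pixel's ray), 0 where there is no reading.
- env.camera_info(name): a dict with "fx", "fy", "cx", "cy" (pixels), "k1" (the pictures are not rectified: a ray, as slopes to the right and down, at radius r is drawn at 1 + k1 r^2 times it, then the intrinsics apply), "position" and "attitude" of the camera in the world; the wrist camera has in their place "T_tool_cam" (4x4, takes a point from camera to tool coordinates, whose origin is the TCP and whose axes are the flange's). Camera axes: x right, y down, z forward; pixel columns grow to the right and rows downward; lengths in mm; the calibration is good to about 2 mm. A picture is of the moment at which its call begins: read the wrist's pose just before it. camera_info takes no time and is no camera call.
- env.finish_job(): hands the job in, once; it reports no verdict.
The state is a dict: "t": time; "q": joint angles; "qd": joint speeds; "effort": joint torques, N m; "tcp_pos": TCP position; "eef_rot": TCP orientation; "contact_force": force on the tool from outside, world axes, zero at the start; "moment": the same for the moment, N m; "finger_gap": finger opening in mm.
Only numpy, scipy, OpenCV 4.12 (cv2) and the standard library are available. Lean on these libraries where they do the work, as an engineer would, in place of code of your own. Each camera call takes 0.05 s, during which the arm holds its last target.

## Task

Close up the perfume stall: turn the red knob on the travel rack anticlockwise until it clicks over and the keeper bar is fully open, stand each of the three or four dropper bottles on the robot's side of the rack upright in a pocket of its own (the stock at the table's ends and far edge stays), then turn the knob back until it clicks over and the bar is fully locked above the bottles. Also turn the ring-bound sign's leaf right over by its black pull so that it lies flat with the red face up (before, between or after, as you like), and leave the bowl, the jar and the cardboard box alone.

Things in the scene. Friction and masses are not known exactly. Their poses are not given: they have to be found in the camera images.
- rack: Dark wood travel rack fixed to the table: base 66 x 298 mm, 6 mm thick, with one row of four square pockets. Origin on the table, under the row's centre line. Its y axis runs along the row towards the aluminium knob post (axis at y = +115 mm, radius 27, 86 mm high), x square to the row, z up. Pocket centres at x = 0, y = +31, -19, -69, -119 mm.
- pocket0 (a point): Floor centre of the pocket nearest the knob post, 6 mm above the table. Every pocket is 46 x 46 mm inside, its walls 4 to 5 mm thick and 16 mm high above its floor (tops 22 mm above the table).
- pocket3 (a point): Floor centre of the pocket farthest from the knob post.
- keeper (a joint): Angle (rad) of the red knob and keeper bar, one piece, about the post; grows anticlockwise from above. 0 (stop): locked, bar over all pockets. 1.4 (stop): open, bar swung clear to the rack's +x side. Sprung detent half-way: up to 0.7 it resists with up to 0.2 N m and springs back if let go; past 0.7 it clicks and runs on to the far stop by itself. Same both ways. One grasp does the whole turn.
- bar_mid (a point): Middle of the aluminium keeper bar, at its underside 88 mm above the table, 6 mm over the tops of bottles standing in pockets. The bar is 14 mm wide, 4 mm thick and reaches 260 mm from the post's axis.
- knob_grip (a point): Point to grip on the red bar-shaped knob on top of the post: on the turning axis, 116 mm above the table. The knob is 14 mm wide, 46 mm long and 38 mm high (92 to 130 mm above the table); its long side lies along this point's y axis (the rack's y axis when keeper = 0; it turns with the knob), so fingers close along this point's x axis.
- sign: Ring-bound stall sign lying flat, fixed to the table: black block 116 mm (x) by 156 mm (y) with white page stacks, 31 mm high, three steel rings along its middle (up to 43 mm). Origin on the table under the block's centre; x along the hinge line, z up.
- sign_hinge (a point): Middle of the leaf's hinge line, 34 mm above the table over the sign's origin; the hinge line runs along the sign's x axis.
- leaf (a joint): Angle of the sign's one stiff leaf (rad). 0: flat on the sign's -y side, green face up (open). pi/2: upright. 3.14 (stop): flat on the +y side, red face up (closed). Leaf 106 mm along the hinge, free edge 72 mm from it, 4 mm thick, 50 g; ring friction of 0.05 N m holds it at any angle.
- leaf_tab (a point): Centre of the black pull on the leaf's free edge: cylinder 14 mm in diameter, 24 mm long, parallel to the sign's x axis, 100 mm from the hinge line, 28 mm beyond the leaf's edge on a 10 mm neck; 34 mm above the table when flat, 15 mm clear of the block. Pinched by its flat ends (fingers closing along sign's x) it turns between the fingers as the leaf swings, so the hand need not tilt.
- bottle0_mid (a point): Loose brown dropper bottle standing on the table, centre point 38 mm above its foot, z along its axis. Round body, thick heavy base, 38 mm in diameter up to 46 mm above the foot, then a neck and black dropper cap 21 mm in diameter and less; 76 mm high in all, about 90 g. None (absent) in some starts.
- bottle1_mid (a point): Loose red dropper bottle standing on the table, centre point 38 mm above its foot, z along its axis. Round body, thick heavy base, 38 mm in diameter up to 46 mm above the foot, then a neck and black dropper cap 21 mm in diameter and less; 76 mm high in all, about 90 g. None (absent) in some starts.
- bottle2_mid (a point): Loose yellow dropper bottle standing on the table, centre point 38 mm above its foot, z along its axis. Round body, thick heavy base, 38 mm in diameter up to 46 mm above the foot, then a neck and black dropper cap 21 mm in diameter and less; 76 mm high in all, about 90 g. None (absent) in some starts.
- bottle3_mid (a point): Loose violet dropper bottle standing on the table, centre point 38 mm above its foot, z along its axis. Round body, thick heavy base, 38 mm in diameter up to 46 mm above the foot, then a neck and black dropper cap 21 mm in diameter and less; 76 mm high in all, about 90 g. None (absent) in some starts.
- dish: Bystander: white bowl 90 mm across, 30 mm high; origin under its centre. Leave alone.
- jar: Bystander: green glass jar with wooden cap, 64 mm in diameter, 85 mm high; origin under its centre. Leave alone.
- carton: Bystander: cardboard box 70 x 100 x 50 mm; origin under its centre. Leave alone.
Not all that is in view belongs to the job. Leave any green look-alike of the part that bears bottle0_mid alone. There is more than one size of the sign; the job needs the larger.

How it is judged:
By the outcome, as a careful person would: the job done as asked, in the order asked, and still so for the second after the job is handed in, with the robot touching nothing.
Of bottle0, bottle1, bottle2, bottle3 only 3 to 4 are there at a start; the rules pass over those that are not, and their reading is None.
At some moment in a run one of bottle0, bottle1, bottle2, bottle3 may be knocked a few centimetres aside while the robot is not near it.
It also fails if it takes over 192 s, if anything falls off the work surface, if the arm or the gripper's body presses on something with over 40 N, if the wrist force passes 120 N, or if a joint passes its speed limit or range.

## Working session

There is one attempt and no reset: what is moved stays moved. The work goes in short steps, Python scripts to look and compute and a shell command to move; the robot and the scene stay as the last step left them, time stands still between calls to the robot, and variables do not carry over. Pictures are saved under pics/ and viewed, and the job is handed in when it is done.

```bash
ls; mkdir -p pics; cat > h.py <<'E'
import numpy as np, cv2
from workcell import env
from scipy.spatial.transform import Rotation as R
def cam(name,st=None):
    c=env.camera_info(name)
    if name=='wrist':
        T=np.array(c['T_tool_cam']); st=st or env.read_state()
        W=np.eye(4); W[:3,:3]=R.from_rotvec(st['eef_rot']).as_matrix(); W[:3,3]=st['tcp_pos']
        return c,W@T
    M=np.eye(4); a=np.array(c['attitude']); 
    M[:3,:3]=a if a.shape==(3,3) else R.from_rotvec(a).as_matrix()
    M[:3,3]=c['position']; return c,M
def shot(name,fn):
    st=env.read_state(); c,M=cam(name,st)
    p,d=env.grab_frame(name)
    cv2.imwrite('pics/'+fn+'.png',p[:,:,::-1]); np.savez('pics/'+fn+'.npz',d=d,M=M,p=p,K=[c['fx'],c['fy'],c['cx'],c['cy'],c['k1']])
    return p,d
def ray(K,u,v):
    x=(u-K[2])/K[0]; y=(v-K[3])/K[1]; rd=np.hypot(x,y); r=rd
    for _ in range(20): r=rd/(1+K[4]*r*r)
    s=1/(1+K[4]*r*r); return np.array([x*s,y*s,np.ones_like(x*s)])
def atz(fn,u,v,z):
    f=np.load('pics/'+fn+'.npz'); M=f['M']; r=M[:3,:3]@ray(f['K'],u,v); t=(z-M[2,3])/r[2]; return M[:3,3]+t*r
def atd(fn,u,v):
    f=np.load('pics/'+fn+'.npz'); M=f['M']; d=f['d'][int(round(v)),int(round(u))]
    return M[:3,:3]@(ray(f['K'],u,v)*d)+M[:3,3]
def cloud(fn):
    f=np.load('pics/'+fn+'.npz'); M=f['M'];v,u=np.mgrid[:400,:640].astype(float)
    P=np.einsum('ij,jhw->hwi',M[:3,:3],ray(f['K'],u,v)*f['d'])+M[:3,3]; P[f['d']==0]=np.nan
    return P,f['p']
def proj(fn,X):
    f=np.load('pics/'+fn+'.npz'); M=f['M'];K=f['K']; c=M[:3,:3].T@(np.array(X,float)-M[:3,3]); x,y=c[:2]/c[2]; s=1+K[4]*(x*x+y*y)
    return K[0]*x*s+K[2],K[1]*y*s+K[3]
def big(fn,u0,v0,w,h,s,out):
    p=np.load('pics/'+fn+'.npz')['p'][v0:v0+h,u0:u0+w,::-1]; cv2.imwrite('pics/'+out+'.png',cv2.resize(p,None,fx=s,fy=s,interpolation=cv2.INTER_CUBIC))
def tri(obs):
    A=np.zeros((3,3));b=np.zeros(3)
    for fn,u,v in obs:
        f=np.load('pics/'+fn+'.npz'); M=f['M']; r=M[:3,:3]@ray(f['K'],u,v); r/=np.linalg.norm(r); P=np.eye(3)-np.outer(r,r);A+=P;b+=P@M[:3,3]
    return np.linalg.solve(A,b)
E
python3 - <<'E'
from h import *
for n in ('scene','top','wrist'): shot(n,n+'0')
print(env.camera_info('top'),env.camera_info('scene'),env.camera_info('wrist'),env.read_state(),env.tip_extent)
E
```

```text
pics
{'fx': 423.1166756257362, 'fy': 423.1166756257362, 'cx': 324.039422874394, 'cy': 198.69530809763, 'k1': 0.01535853400470174, 'position': array([ 335.76516828,   27.21188947, 1330.3103418 ]), 'attitude': array([-2.12990947,  2.13188051, -0.23405711])} {'fx': 476.63536423783916, 'fy': 476.63536423783916, 'cx': 322.1442178434323, 'cy': 198.99434309660515, 'k1': -0.015770379133485026, 'position': array([1351.52773451,   86.83091932, 1034.43949713]), 'attitude': array([-1.73487679, -1.91214557,  0.68050778])} {'fx': 339.1414921468835, 'fy': 339.1414921468835, 'cx': 318.03329385542577, 'cy': 202.90996614648887, 'k1': -0.0698533874261119, 'T_tool_cam': array([[ 3.53712577e-04, -9.64637869e-01, -2.63578559e-01,
         7.69228418e+01],
       [ 9.99999725e-01,  5.13038450e-04, -5.35642345e-04,
         6.71797937e-01],
       [ 6.51926826e-04, -2.63578297e-01,  9.64637785e-01,
        -8.12249122e+01],
       [ 0.00000000e+00,  0.00000000e+00,  0.00000000e+00,
         1.00000000e+00]])} {'t': 0.15, 'q': array([ 1.24742296e+00,  3.00326164e-01,  1.52139892e+00, -1.31390635e-05,
        1.32072106e+00, -6.66085198e-02]), 'qd': array([ 5.11383724e-05, -7.71487336e-04, -2.31747937e-03,  9.20228870e-04,
       -1.55873842e-03, -9.11431251e-04]), 'effort': array([-1.56825234e-03, -5.31962049e+01, -3.52813840e+01,  7.06896605e-02,
        2.36345764e-02, -4.29422471e-05]), 'tcp_pos': array([139.64937903, 531.86469372, 302.24286892]), 'eef_rot': array([-4.02193570e-01, -3.11558701e+00,  1.31905106e-03]), 'contact_force': array([-0.9708042 , -0.53619874,  0.23505456]), 'moment': array([ 0.00974365,  0.01170555, -0.03351474]), 'finger_gap': 94.06927089750415} 97.19999999999999
```

View pics/top0.png

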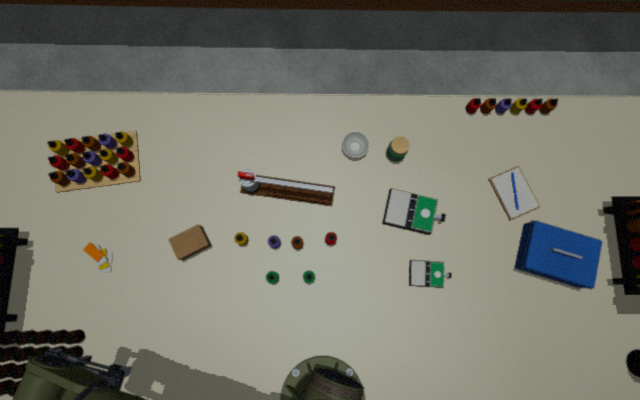

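View pics/scene0.png

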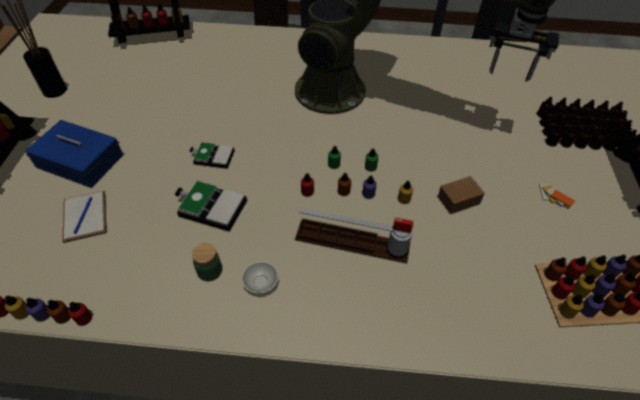

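View pics/wrist0.png

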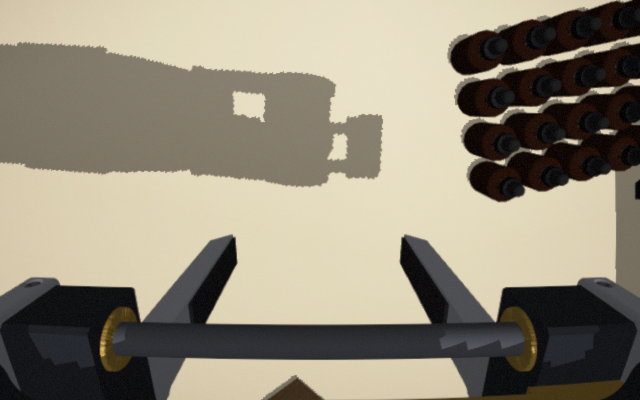

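The top view shows yellow (241,239), violet (274,242), brown (297,242) and red (331,239), with two green look-alikes nearer the robot. The rack has its knob at (247,180), and the larger sign is at (411,211) with its pull at (443,217). I'll enlarge these.

```bash
python3 - <<'E'
from h import *
big('top0',225,165,120,90,6,'t_rack'); big('top0',375,180,80,60,8,'t_sign'); big('scene0',285,170,135,95,5,'s_rack'); big('scene0',165,170,90,65,8,'s_sign')
P,p=cloud('top0')
for n,(u,v) in dict(y=(241,239),v=(274,242),b=(297,242),r=(331,239),knob=(246,176),rackend=(330,200),tab=(443,217),post=(249,185)).items(): print(n,atd('top0',u,v).round(1))
E
```

```text
y [461.9 243.2  59.7]
v [452.6 144.5  62.2]
b [451.4  75.5  74.1]
r [461.6 -25.9  59.8]
knob [637.8 222.9 131.3]
rackend [588.9 -25.3  18.9]
tab [ 531.5 -374.3   41.3]
post [621.4 220.4  86.1]
```

View pics/t_rack.png

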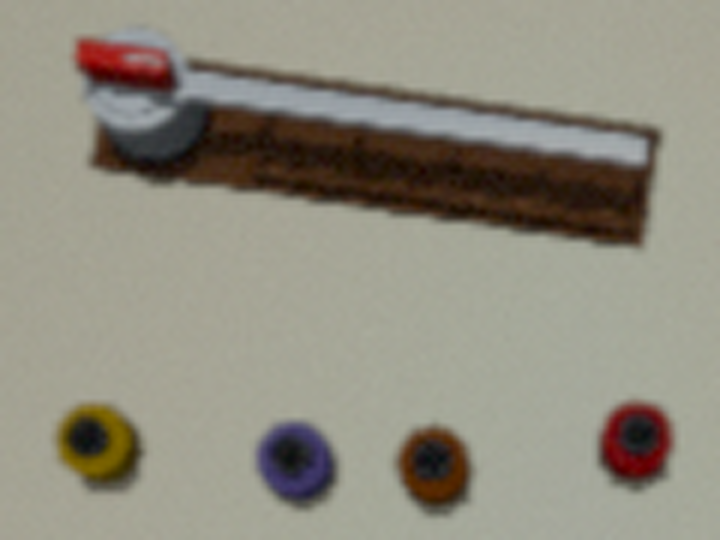

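View pics/t_sign.png

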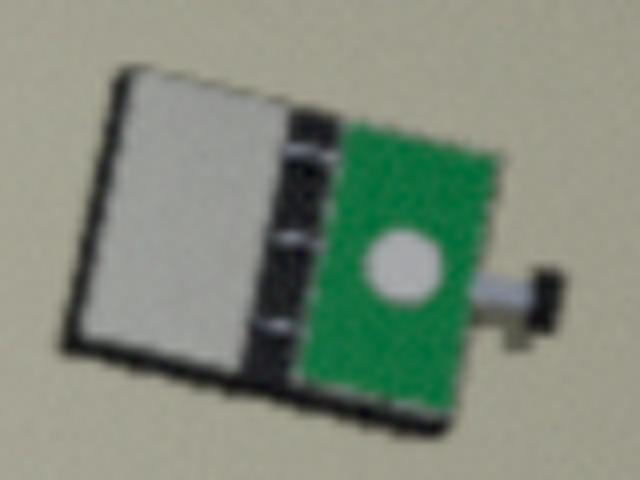

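View pics/s_rack.png

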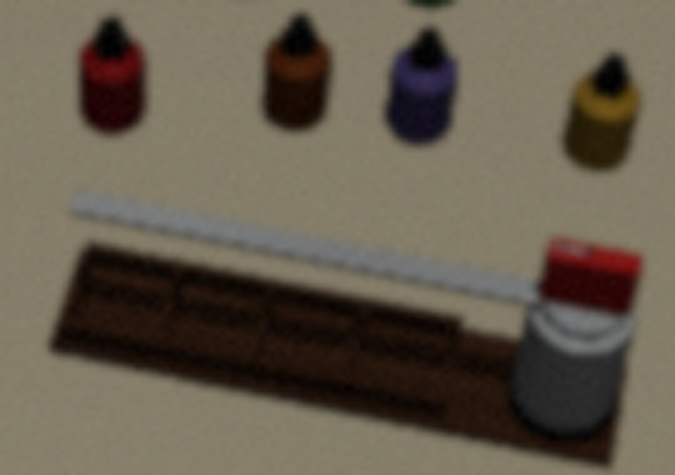

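View pics/s_sign.png

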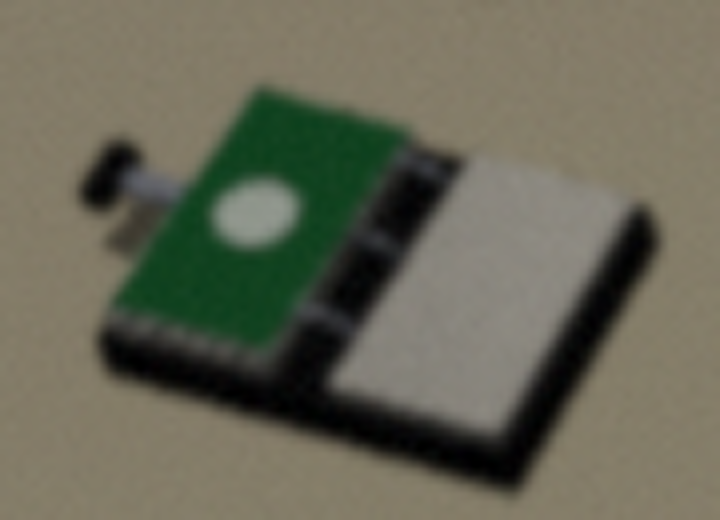

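```bash
python3 - <<'E'
from h import *
t=lambda c,u,v:dict(r=(225+u/6-.4,165+v/6-.4),s=(375+u/8-.4,180+v/8-.4))[c]
s=lambda c,u,v:dict(r=(285+u/5-.4,170+v/5-.4),s=(165+u/8-.4,170+v/8-.4))[c]
def T(n,c,a,b): print(n,tri([('top0',*t(c,*a)),('scene0',*s(c,*b))]).round(1))
T('cap y','r',(88,437),(613,60));T('cap v','r',(291,455),(430,35));T('cap b','r',(433,458),(301,20));T('cap r','r',(638,432),(112,22))
T('rack NR','r',(640,244),(88,243));T('rack FR','r',(657,130),(52,348))
T('bar end n','r',(645,164),(70,212));T('bar end f','r',(648,136),(82,192))
T('knob L n','r',(82,75),(642,258)) 
T('knob R n','r',(168,88),(548,240))
T('tab','s',(545,300),(112,175))
T('sign FL','s',(125,68),(655,225));T('sign NL','s',(68,350),(510,490))
P,p=cloud('top0')
# color-based
H=cv2.cvtColor(p,cv2.COLOR_RGB2HSV)
g=(H[...,0]>50)&(H[...,0]<75)&(H[...,1]>150)&(P[...,2]>20)&(P[...,1]<-240)&(P[...,1]>-420)&(P[...,0]>460)
q=P[g];print('leaf',g.sum(),np.nanmedian(q[:,2]),cv2.minAreaRect(q[:,:2].astype(np.float32)))
red=((H[...,0]<8)|(H[...,0]>172))&(H[...,1]>150)&(P[...,2]>110)&(P[...,2]<150)
q=P[red];print('knob',len(q),np.nanmedian(q,0),cv2.minAreaRect(q[:,:2].astype(np.float32)))
bar=(abs(P[...,2]-92)<6)&(P[...,1]<190)&(P[...,1]>-80)&(P[...,0]>540)&(P[...,0]<720)
q=P[bar];print('bar',len(q),cv2.fitLine(q[:,:2].astype(np.float32),cv2.DIST_HUBER,0,.01,.01).ravel(), cv2.minAreaRect(q[:,:2].astype(np.float32)))
rk=(P[...,2]>4)&(P[...,2]<30)&(P[...,1]<260)&(P[...,1]>-80)&(P[...,0]>540)&(P[...,0]<680)
q=P[rk];print('rack',len(q),cv2.minAreaRect(q[:,:2].astype(np.float32)))
sg=(P[...,2]>20)&(P[...,2]<50)&(P[...,1]<-160)&(P[...,1]>-420)&(P[...,0]>470)&(P[...,0]<620)
q=P[sg];print('sign',len(q),cv2.minAreaRect(q[:,:2].astype(np.float32)))
for n,(u,v) in dict(y=(461,243),v=(452,144),b=(451,75),r=(461,-26)).items():
  m=(np.hypot(P[...,0]-u,P[...,1]-v)<40)&(P[...,2]>35)&(P[...,2]<90);q=P[m]; c,r=cv2.minEnclosingCircle(q[:,:2].astype(np.float32));print(n,c,r,np.nanmax(q[:,2]))
E
```

```text
cap y [465.5 247.8  70.8]
cap v [456.5 147.8  69.9]
cap b [454.7  77.1  72.2]
cap r [467.5 -25.3  72.8]
rack NR [573.4 -28.4  10.6]
rack FR [637.4 -39.1   1.2]
bar end n [603.1 -30.6  74.8]
bar end f [611.2 -26.9 102. ]
knob L n [637.7 249.7 118.7]
knob R n [631.2 206.1 118.9]
tab [ 532.4 -375.9   32.5]
sign FL [ 603.5 -180.5  117.9]
sign NL [ 538.1 -236.2 -127.3]
leaf 242 35.490558276327874 ((608.8959350585938, -308.68157958984375), (239.3795166015625, 83.8507080078125), 7.900608539581299)
knob 56 [640.1373309  232.00160283 128.15520551] ((601.5623168945312, -342.9091796875), (1183.3846435546875, 13.0700044631958), 85.85961151123047)
bar 335 [1.4432357e-01 9.8953056e-01 6.2295428e+02 8.0219513e+01] ((623.2042236328125, 79.56385040283203), (220.11146545410156, 15.723896980285645), 81.36393737792969)
rack 1125 ((611.28515625, 89.37079620361328), (136.42581176757812, 338.10540771484375), 0.05625053122639656)
sign 1687 ((551.8154296875, -292.6799011230469), (183.17282104492188, 115.0545883178711), 76.13456726074219)
y (467.449951171875, 249.9941864013672) 18.594472885131836 78.25783050132486
v (458.36383056640625, 146.57913208007812) 18.580690383911133 80.14251004714015
b (455.8826599121094, 76.13972473144531) 18.51063346862793 79.81984608655466
r (468.2725830078125, -27.00345230102539) 18.6413516998291 77.79104938475302
```

```bash
python3 -m inch '[[[0.0251,-0.0152,0],[0,0,-4.18],-1],[[0.0251,-0.0152,0],[0,0,-4.18],-1],[[0.0251,-0.0152,0],[0,0,-4.18],-1],[[0.0251,-0.0152,0],[0,0,-4.18],-1],[[0.0251,-0.0152,0],[0,0,-4.18],-1],[[0.0251,-0.0152,0],[0,0,-4.18],-1],[[0.0251,-0.0152,0],[0,0,-4.18],-1],[[0.0251,-0.0152,0],[0,0,-4.18],-1],[[0.0251,-0.0152,0],[0,0,-4.18],-1],[[0.0251,-0.0152,0],[0,0,-4.18],-1]]' 30
python3 -m inch '[[[0.0251,-0.0152,0],[0,0,-4.18],-1],[[0.0251,-0.0152,0],[0,0,-4.18],-1],[[0.0251,-0.0152,0],[0,0,-4.18],-1],[[0.0251,-0.0152,0],[0,0,-4.18],-1],[[0.0251,-0.0152,0],[0,0,-4.18],-1],[[0.0251,-0.0152,0],[0,0,-4.18],-1],[[0.0251,-0.0152,0],[0,0,-4.18],-1],[[0.0251,-0.0152,0],[0,0,-4.18],-1],[[0.0251,-0.0152,0],[0,0,-4.18],-1],[[0.0251,-0.0152,0],[0,0,-4.18],-1]]'
python3 - <<'E'
from h import *
shot('wrist','w1'); s=env.read_state(); print(s['t'],s['tcp_pos'],s['eef_rot'])
E
```

```text
t: 0.98
tcp_pos: [391.8, 379.0, 302.5]
eef_rot: [-1.492, -2.764, 0.0]
contact_force: [0.7, 0.5, 0.5]
finger_gap: 94.4
t: 1.82
tcp_pos: [642.8, 227.0, 302.3]
eef_rot: [-2.38, -2.05, 0.001]
contact_force: [0.1, 0.1, 0.6]
finger_gap: 94.3
1.8667 [645.85479131 223.74632766 301.51830622] [ 2.38889342e+00  2.03941220e+00 -1.54240009e-03]
```

View pics/w1.png

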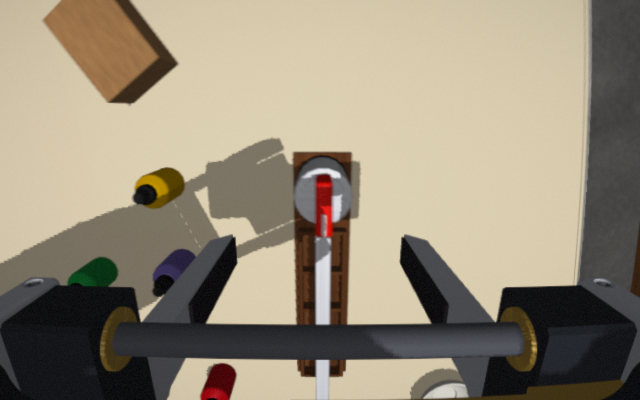

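```bash
python3 - <<'E'
from h import *
big('w1',280,140,90,120,5,'w1c')
P,p=cloud('w1')
H=cv2.cvtColor(p,cv2.COLOR_RGB2HSV)
m=((H[...,0]<8)|(H[...,0]>172))&(H[...,1]>120)&(abs(P[...,2]-130)<4);m[:,:280]=0;m[:,370:]=0;m[260:]=0
q=P[m];print(len(q),np.median(q[:,2]),cv2.minAreaRect(q[:,:2].astype(np.float32)),q.mean(0))
m=(abs(P[...,2]-90)<6);m[:245]=0;m[:,:300]=0;m[:,345:]=0;m[320:]=0
q=P[m];print(len(q),np.median(q[:,2]),cv2.fitLine(q[:,:2].astype(np.float32),cv2.DIST_HUBER,0,.01,.01).ravel())
print(env.read_state()['tcp_pos'])
E
```

```text
774 128.92717162970942 ((646.3031616210938, 229.2701416015625), (45.25891876220703, 13.694106101989746), 82.10375213623047) [647.24003333 231.51785743 128.82156915]
1055 91.21398351062481 [1.4681999e-01 9.8916322e-01 6.3415979e+02 1.4619463e+02]
[645.85479131 223.74632766 301.51830622]
```

View pics/w1c.png

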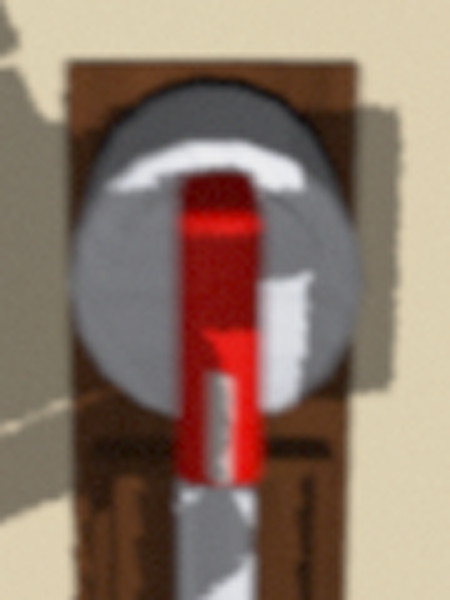

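```bash
python3 - <<'E'
from h import *
for i in range(3):
  print(env.read_state()['tcp_pos'],env.read_state()['t']); shot('wrist','w2')
  P,p=cloud('w2')
  H=cv2.cvtColor(p,cv2.COLOR_RGB2HSV)
  m=((H[...,0]<8)|(H[...,0]>172))&(H[...,1]>120)&(abs(P[...,2]-130)<4);m[:,:280]=0;m[:,370:]=0;m[260:]=0
  q=P[m];print(len(q),np.median(q[:,2]),cv2.minAreaRect(q[:,:2].astype(np.float32)))
print(R.from_rotvec(env.read_state()['eef_rot']).as_matrix().round(4))
E
```

```text
[645.85479131 223.74632766 301.51830622] 1.8667
824 128.9217155345446 ((646.420166015625, 229.079833984375), (44.83168411254883, 13.66102409362793), 82.49739837646484)
[644.07248381 225.20142485 301.19870257] 1.9167
823 128.8273522780463 ((645.944580078125, 229.11587524414062), (45.54377365112305, 13.46578598022461), 83.16170501708984)
[642.67360192 226.6426444  301.36913043] 1.9667
838 128.8045769326245 ((646.1806640625, 229.24969482421875), (44.87726593017578, 13.42300033569336), 82.21227264404297)
[[ 1.447e-01  9.895e-01 -1.300e-03]
 [ 9.895e-01 -1.448e-01 -2.000e-04]
 [-4.000e-04 -1.200e-03 -1.000e+00]]
```

```bash
python3 -m inch '[[[0.004,0.001,-0.02],[0,0,0],-1],[[0,0,-0.02],[0,0,0],-0.5],[[0,0,-0.02],[0,0,0],-0.3],[[0,0,-0.02],[0,0,0],-0.3],[[0,0,-0.016],[0,0,0],-0.3],[[0,0,-0.01],[0,0,0],-0.3],[[0,0,0],[0,0,0],1],[[0,0,0],[0,0,0],1],[[0,0,0],[0,0,0],1],[[0,0,0],[0,0,0],1]]' 30
python3 - <<'E'
from h import *
shot('wrist','w3'); s=env.read_state(); print(s['t'],s['tcp_pos'],s['contact_force'],s['moment'],s['finger_gap'])
E
```

```text
t: 2.85
tcp_pos: [645.9, 229.2, 198.1]
eef_rot: [2.376, 2.054, 0.003]
contact_force: [-0.2, -0.0, 0.6]
finger_gap: 38.0
2.9 [645.89231123 229.12119783 197.89429189] [-0.02020773 -0.18701074 -0.43042706] [-0.00306527  0.05792316  0.05735268] 33.773675879045854
```

View pics/w3.png

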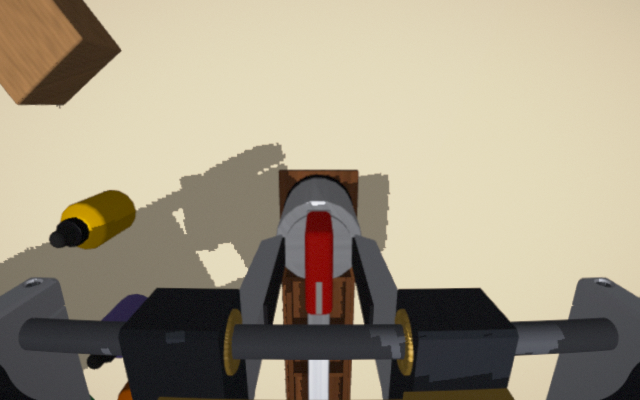

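```bash
python3 -m inch '[[[0,0,0],[0,0,0],1],[[0,0,0],[0,0,0],1],[[0,0,0],[0,0,0],1],[[0,0,0],[0,0,0],1],[[0,0,0],[0,0,2],1],[[0,0,0],[0,0,4],1],[[0,0,0],[0,0,5],1],[[0,0,0],[0,0,5],1],[[0,0,0],[0,0,5],1],[[0,0,0],[0,0,5],1]]' 40
python3 - <<'E'
from h import *
s=env.read_state(); print(s['t'],s['tcp_pos'],s['contact_force'],s['moment'],s['finger_gap'])
E
python3 -m inch '[[[0,0,0],[0,0,5],1],[[0,0,0],[0,0,5],1],[[0,0,0],[0,0,5],1],[[0,0,0],[0,0,5],1],[[0,0,0],[0,0,5],1],[[0,0,0],[0,0,6],1],[[0,0,0],[0,0,6],1],[[0,0,0],[0,0,6],1],[[0,0,0],[0,0,6],1],[[0,0,0],[0,0,5],1]]' 
python3 - <<'E'
from h import *
shot('wrist','w4'); s=env.read_state(); print(s['t'],s['tcp_pos'],s['contact_force'],s['moment'],s['finger_gap'],s['q'])
print(np.degrees(R.from_rotvec(s['eef_rot']).as_matrix()[:2,1]@np.array([1,1j]).imag) if 0 else R.from_rotvec(s['eef_rot']).as_matrix()[:,1])
E
```

```text
t: 3.73
tcp_pos: [645.8, 228.8, 196.9]
eef_rot: [1.848, 2.54, 0.0]
contact_force: [-0.6, -1.6, 2.1]
finger_gap: 13.7
3.7333 [645.78232591 228.83136176 196.92284344] [-0.58857416 -1.60161202  2.09848558] [-0.19311875  0.13112964 -0.16585707] 13.72709983813846
t: 4.57
tcp_pos: [645.2, 228.3, 196.9]
eef_rot: [-0.491, -3.101, 0.003]
contact_force: [-8.0, -6.4, 5.0]
finger_gap: 13.7
4.6167 [645.24647196 228.29117283 196.89661001] [-7.91570546 -5.52190071  5.8067591 ] [-1.01541345  1.27439492 -0.28433417] 13.598881238145895 [ 2.86736613e-01  6.92865112e-01  1.19226773e+00 -7.29617112e-04
  1.25884962e+00 -9.75247048e-01]
[ 0.30371154  0.95276211 -0.00191505]
```

View pics/w4.png

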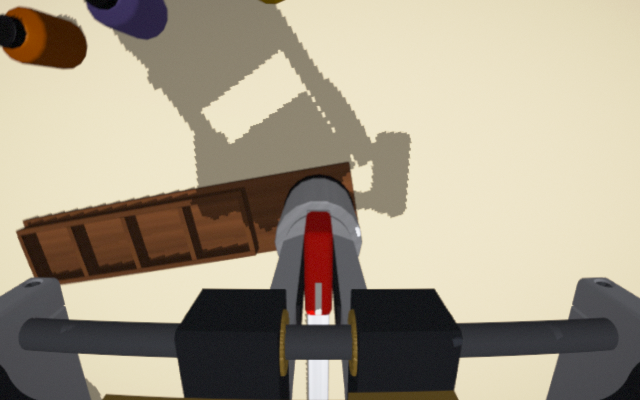

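```bash
python3 -m inch '[[[0,0,0],[0,0,0],-0.3],[[0,0,0],[0,0,0],-0.3],[[0,0,0],[0,0,0],-0.3],[[0,0,0.02],[0,0,0],-0.3],[[0,0,0.03],[0,0,0],-0.3],[[0,0,0.03],[0,0,0],-0.3],[[-0.01,0.001,0.005],[0,0,-5],-0.3],[[-0.015,0.002,0.005],[0,0,-7],-0.3],[[-0.02,0.003,0],[0,0,-7],-0.3],[[-0.02,0.003,0],[0,0,-7],-0.3]]' 20
python3 -m inch '[[[-0.02,0.003,0],[0,0,-7],-0.3],[[-0.02,0.003,0],[0,0,-7],-0.3],[[-0.02,0.003,0],[0,0,-7],-0.3],[[-0.02,0.002,0],[0,0,-7],-0.3],[[-0.02,0.002,0],[0,0,-7],-0.3],[[-0.012,0.002,0],[0,0,-7],-0.3],[[0,0,0],[0,0,-7],-0.3],[[0,0,0],[0,0,-7],-0.3],[[0,0,0],[0,0,0],-0.3],[[0,0,0],[0,0,0],-0.3]]'
cat >> h.py <<'E'
def caps(fn,lo=66,hi=90):
    P,p=cloud(fn); m=((P[...,2]>lo)&(P[...,2]<hi)&(p.max(2)<70)&(P[...,0]>380)&(P[...,0]<720)&(P[...,1]>-90)&(P[...,1]<320)).astype(np.uint8)
    n,l,s,c=cv2.connectedComponentsWithStats(m)
    for i in range(1,n):
        if s[i,4]>15: print('cap',c[i].round(1),s[i,4],np.nanmedian(P[l==i],0).round(1))
def pose():
    s=env.read_state(); m=R.from_rotvec(s['eef_rot']).as_matrix(); print('t',s['t'],'tcp',s['tcp_pos'].round(1),'yaw',np.degrees(np.arctan2(m[1,1],m[0,1])).round(1),'tilt',m[2].round(3),'F',s['contact_force'].round(1),'gap',round(s['finger_gap'],1))
E
python3 - <<'E'
from h import *
shot('wrist','w5');shot('top','top1');pose();caps('w5',50);caps('top1',50)
E
```

```text
t: 5.45
tcp_pos: [580.0, 238.0, 286.8]
eef_rot: [1.194, 2.905, 0.001]
contact_force: [-0.1, 0.4, -0.2]
finger_gap: 61.5
t: 6.28
tcp_pos: [468.7, 253.0, 286.7]
eef_rot: [2.408, 2.017, 0.0]
contact_force: [-0.7, -0.2, 0.0]
finger_gap: 61.0
t 6.3833 tcp [468.8 253.  286.6] yaw -10.1 tilt [ 0. -0. -1.] F [-0.2 -0.5 -0.7] gap 61.1
cap [318.6 198.1] 375 [469.2 252.9  62.6]
cap [327.2 293.3] 329 [460.3 153.5  62. ]
cap [336.  361.1] 28 [456.5  78.   75.1]
cap [254.6 184. ] 24 [627.4 205.2  62.6]
cap [331.  237.1] 32 [466.  -25.7  66. ]
cap [273.1 240.5] 29 [457.4 146.5  69.6]
cap [296.7 241.4] 33 [454.2  75.8  67.8]
```

View pics/w5.png

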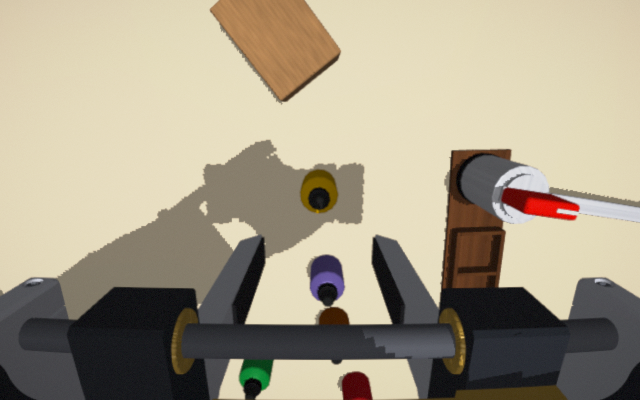

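View pics/top1.png

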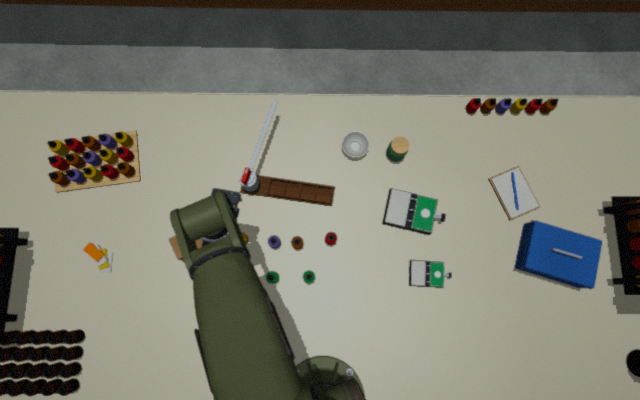

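The bar is now clear in the top view, running from (250,180) to (275,103). Yellow is under the gripper at (318,190) in the wrist view. I'll read its cap tip up close and check the rack pockets.

```bash
python3 - <<'E'
from h import *
big('w5',290,150,60,70,8,'w5y'); big('top1',235,165,110,50,7,'t1r')
print(np.array(proj('w5',[467.4,250,76])))
P,p=cloud('w5')
H=cv2.cvtColor(p,cv2.COLOR_RGB2HSV)
m=(abs(P[...,0]-467)<35)&(abs(P[...,1]-250)<35)&(P[...,2]>8)
q=P[m]; print(cv2.minEnclosingCircle(q[:,:2].astype(np.float32)))
m2=m&(P[...,2]>71); print(np.nanmedian(P[m2],0),m2.sum(), np.nanmax(P[m2][:,2]))
for y in (31,-19,-69,-119): print(proj('top1',[629.1+.1455*y,115.1+.9894*y,6]))
E
```

```text
[317.34896656 203.51945438]
((465.3548889160156, 260.9811706542969), 40.986751556396484)
[461.63654201 276.00004332 301.65490096] 18088 313.411631086469
(np.float64(276.303218336794), np.float64(186.95535818913513))
(np.float64(291.77428657197623), np.float64(189.21113916798114))
(np.float64(307.2447444253824), np.float64(191.46663090738767))
(np.float64(322.7165363087776), np.float64(193.72211671271637))
```

View pics/w5y.png

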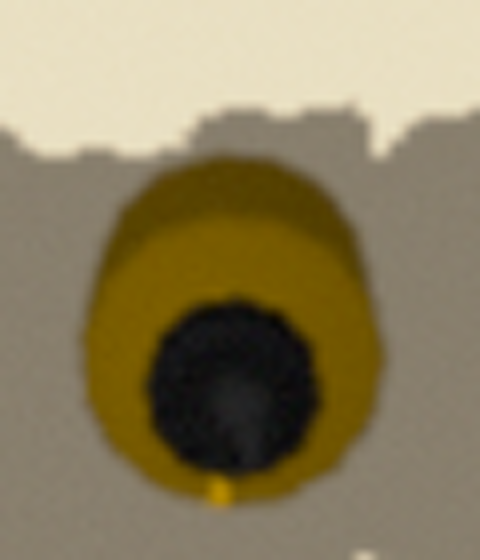

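View pics/t1r.png

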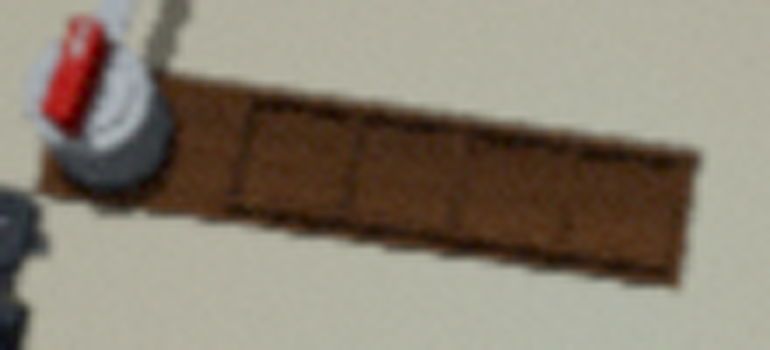

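```bash
python3 - <<'E'
from h import *
print(atz('w5',319.3,198.9,76),atz('w5',318.4,193.9,46))
big('w5',430,140,160,160,5,'w5r')
for y in (6,56,-44): print([np.round(proj('w5',[629.1+.1455*y+.9894*x,115.1+.9894*y-.1455*x,22])) for x in (-23,23)])
E
```

```text
[469.85889729 253.89668005  76.        ] [468.56895531 251.2604921   46.        ]
[array([457., 275.]), array([496., 273.])]
[array([461., 234.]), array([502., 232.])]
[array([453., 313.]), array([491., 311.])]
```

View pics/w5r.png

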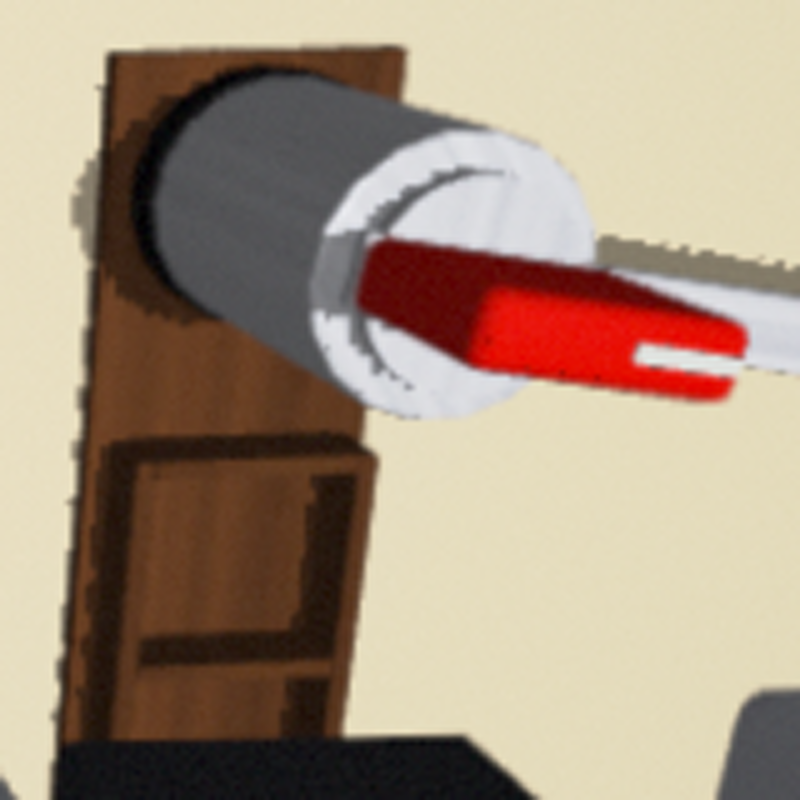

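```bash
python3 -m inch '[[[0,-0.001,-0.025],[0,0,1.7],-0.3],[[0,0,-0.03],[0,0,0],-0.3],[[0,0,-0.03],[0,0,0],-0.3],[[0,0,-0.03],[0,0,0],-0.3],[[0,0,-0.026],[0,0,0],-0.3],[[0,0,-0.015],[0,0,0],-0.3],[[0,0,-0.01],[0,0,0],-0.3],[[0,0,0],[0,0,0],0.7],[[0,0,0],[0,0,0],0.7],[[0,0,0],[0,0,0],0.7]]' 15
python3 -m inch '[[[0,0,0],[0,0,0],1],[[0,0,0],[0,0,0],1],[[0,0,0.015],[0,0,0],1],[[0,0,0.02],[0,0,0],1],[[0,0,0.02],[0,0,0],1],[[0,0,0.01],[0,0,0],1],[[0.015,-0.01,0],[0,0,0],1],[[0.02,-0.015,0],[0,0,0],1],[[0.02,-0.015,0],[0,0,0],1],[[0.02,-0.015,0],[0,0,0],1]]' 20
python3 - <<'E'
from h import *
pose();shot('wrist','w6');pose()
E
```

```text
t: 7.22
tcp_pos: [469.2, 252.2, 121.8]
eef_rot: [2.381, 2.049, 0.003]
contact_force: [-0.1, 0.5, -0.3]
finger_gap: 44.4
t: 8.05
tcp_pos: [544.4, 196.3, 185.8]
eef_rot: [2.381, 2.049, 0.0]
contact_force: [0.5, 1.1, 0.1]
finger_gap: 37.2
t 8.05 tcp [544.4 196.3 185.8] yaw -8.6 tilt [ 0.  0. -1.] F [0.5 1.1 0.1] gap 37.2
t 8.1 tcp [547.1 193.8 185.8] yaw -8.7 tilt [-0.     0.002 -1.   ] F [ 1.8 -3.  -1.2] gap 37.6
```

View pics/w6.png

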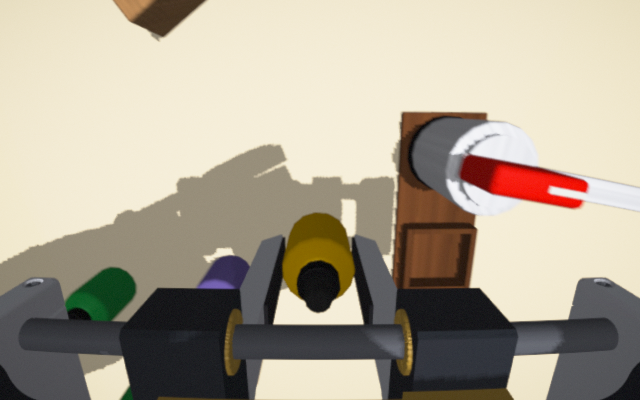

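```bash
python3 -m inch '[[[0.02,-0.012,0],[0,0,0],1],[[0.025,-0.014,0],[0,0,0],1],[[0.02,-0.012,0],[0,0,0],1],[[0.015,-0.008,0],[0,0,0],1],[[0.009,-0.005,0],[0,0,0],1],[[0,0,0],[0,0,0],1],[[0,0,0],[0,0,0],1],[[0,0,-0.01],[0,0,0],1],[[0,0,-0.01],[0,0,0],1],[[0,0,-0.01],[0,0,0],1]]'
python3 - <<'E'
from h import *
pose();shot('wrist','w7')
P,p=cloud('w7');big('w7',240,180,180,140,4,'w7c')
for y in (31,): print([np.round(proj('w7',[629.1+.1455*(y+b)+.9894*a,115.1+.9894*(y+b)-.1455*a,22])) for a in (-23,23) for b in (23,-23)])
E
```

```text
t: 8.93
tcp_pos: [632.0, 146.4, 154.4]
eef_rot: [-2.381, -2.049, 0.001]
contact_force: [-0.2, 0.7, -0.5]
finger_gap: 37.6
t 8.9333 tcp [632.  146.4 154.4] yaw -8.6 tilt [-0.    -0.001 -1.   ] F [-0.2  0.7 -0.5] gap 37.6
[array([285., 198.]), array([287., 262.]), array([356., 197.]), array([354., 262.])]
```

View pics/w7c.png

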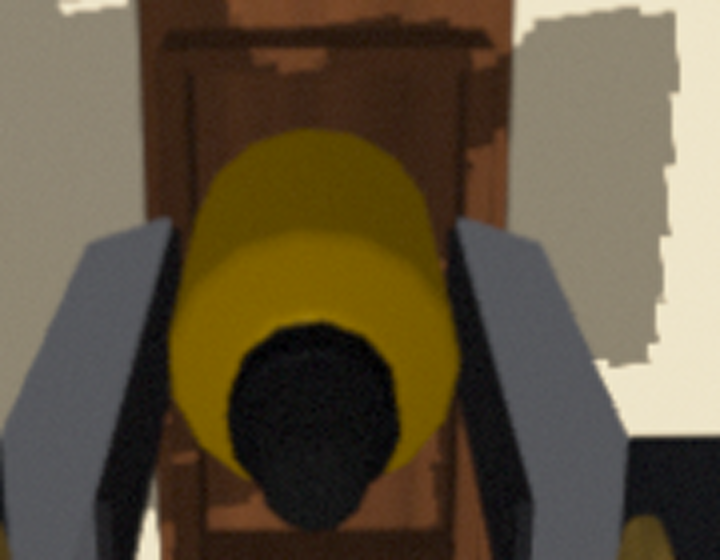

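```bash
python3 -m inch '[[[0.0017,-0.0006,-0.004],[0,0,0],1],[[0,0,-0.007],[0,0,0],1],[[0,0,-0.007],[0,0,0],1],[[0,0,-0.005],[0,0,0],1],[[0,0,-0.0035],[0,0,0],1],[[0,0,0],[0,0,0],1],[[0,0,0],[0,0,0],0.3],[[0,0,0],[0,0,0],-0.1],[[0,0,0],[0,0,0],-0.3],[[0,0,0],[0,0,0],-0.3]]'
python3 - <<'E'
from h import *
pose()
E
python3 -m inch '[[[0,0,0.02],[0,0,0],-0.3],[[0,0,0.03],[0,0,0],-0.3],[[-0.005,0,0.03],[0,0,0],-0.3],[[-0.02,0,0.03],[0,0,0],-0.3],[[-0.03,0,0],[0,0,0],-0.3],[[-0.03,0,0],[0,0,0],-0.3],[[-0.03,0,0],[0,0,0],-0.3],[[-0.03,0.003,0],[0,0,0],-0.3],[[-0.02,0.003,0],[0,0,0],-0.3],[[-0.01,0,0],[0,0,0],-0.3]]'
python3 - <<'E'
from h import *
pose();shot('wrist','w8');pose()
E
```

```text
t: 9.82
tcp_pos: [634.5, 145.4, 129.5]
eef_rot: [2.382, 2.048, 0.001]
contact_force: [0.0, -0.5, 0.1]
finger_gap: 54.2
t 9.8167 tcp [634.5 145.4 129.5] yaw -8.6 tilt [ 0.     0.001 -1.   ] F [ 0.  -0.5  0.1] gap 54.2
t: 10.65
tcp_pos: [457.3, 151.7, 239.6]
eef_rot: [2.381, 2.049, 0.001]
contact_force: [0.4, -0.7, -0.1]
finger_gap: 61.2
t 10.65 tcp [457.3 151.7 239.6] yaw -8.6 tilt [ 0.  0. -1.] F [ 0.4 -0.7 -0.1] gap 61.2
t 10.7 tcp [457.  151.6 239.7] yaw -8.6 tilt [ 0.  0. -1.] F [ 0.7  0.1 -0.2] gap 61.3
```

View pics/w8.png

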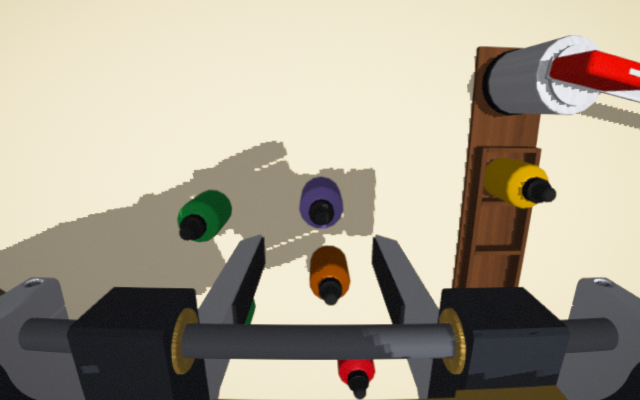

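Yellow stands in pocket 0, with its cap at (540,190). Violet is under the hand at (321,205).

```bash
python3 - <<'E'
from h import *
big('w8',290,165,140,150,5,'w8c')
E
```

View pics/w8c.png

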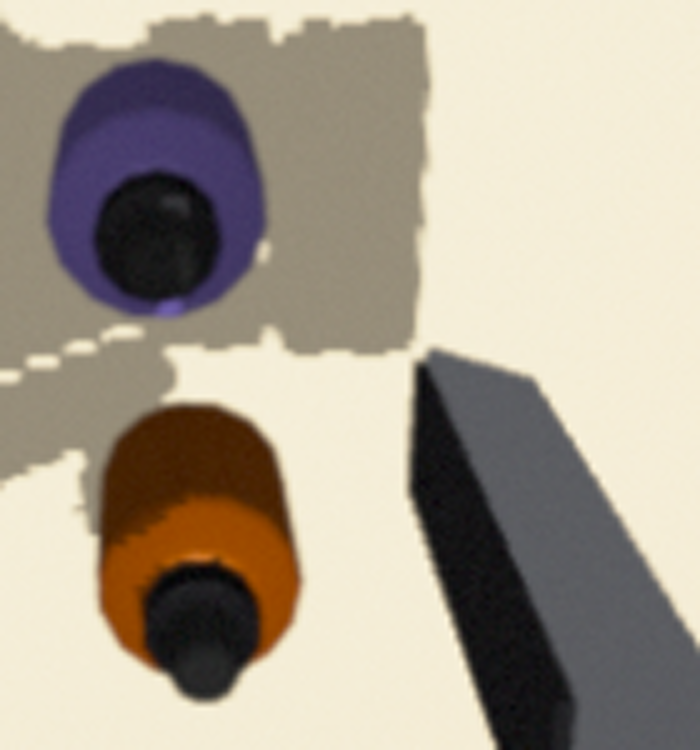

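```bash
python3 - <<'E'
from h import *
print('v',atz('w8',321,207,46),'b',atz('w8',329.6,281.6,46), 'btip',atz('w8',330.6,301,76)); pose()
E
```

```text
v [459.49487044 149.85926884  46.        ] b [456.92167762  79.4670731   46.        ] btip [456.60076064  78.02618358  76.        ]
t 10.7 tcp [457.  151.6 239.7] yaw -8.6 tilt [ 0.  0. -1.] F [ 0.7  0.1 -0.2] gap 61.3
```

```bash
python3 -m inch '[[[0.0025,-0.002,-0.02],[0,0,0],-0.3],[[0,0,-0.03],[0,0,0],-0.3],[[0,0,-0.03],[0,0,0],-0.3],[[0,0,-0.02],[0,0,0],-0.3],[[0,0,-0.012],[0,0,0],-0.3],[[0,0,-0.0067],[0,0,0],-0.2],[[0,0,0],[0,0,0],0.7],[[0,0,0],[0,0,0],0.7],[[0,0,0],[0,0,0],1],[[0,0,0],[0,0,0],1]]' 20
python3 -m inch '[[[0,0,0],[0,0,0],1],[[0,0,0.015],[0,0,0],1],[[0,0,0.025],[0,0,0],1],[[0,0,0.025],[0,0,0],1],[[0.015,-0.005,0],[0,0,0],1],[[0.03,-0.01,0],[0,0,0],1],[[0.035,-0.011,0],[0,0,0],1],[[0.035,-0.011,0],[0,0,0],1],[[0.03,-0.01,0],[0,0,0],1],[[0.015,-0.005,0],[0,0,0],1]]'
python3 -m inch '[[[0.007,-0.0015,0],[0,0,0],1],[[0,0,0],[0,0,0],1],[[0,0,-0.01],[0,0,0],1],[[0,0,-0.01],[0,0,0],1],[[0,0,-0.01],[0,0,0],1],[[0,0,0],[0,0,0],1],[[0,0,0],[0,0,0],1],[[0,0,0],[0,0,0],1],[[0,0,0],[0,0,0],1],[[0,0,0],[0,0,0],1]]'
python3 - <<'E'
from h import *
pose();shot('wrist','w9');big('w9',230,160,190,150,4,'w9c')
E
```

```text
t: 11.53
tcp_pos: [462.3, 149.4, 121.4]
eef_rot: [2.381, 2.048, 0.002]
contact_force: [-0.4, -0.3, 1.1]
finger_gap: 37.8
t: 12.37
tcp_pos: [624.3, 95.9, 185.5]
eef_rot: [2.383, 2.046, 0.001]
contact_force: [-1.0, -0.1, -0.8]
finger_gap: 37.5
t: 13.2
tcp_pos: [629.0, 95.9, 156.0]
eef_rot: [2.382, 2.048, 0.001]
contact_force: [0.7, -0.3, -0.5]
finger_gap: 37.5
t 13.2 tcp [629.   95.9 156. ] yaw -8.6 tilt [ 0.     0.001 -1.   ] F [ 0.7 -0.3 -0.5] gap 37.5
```

View pics/w9c.png

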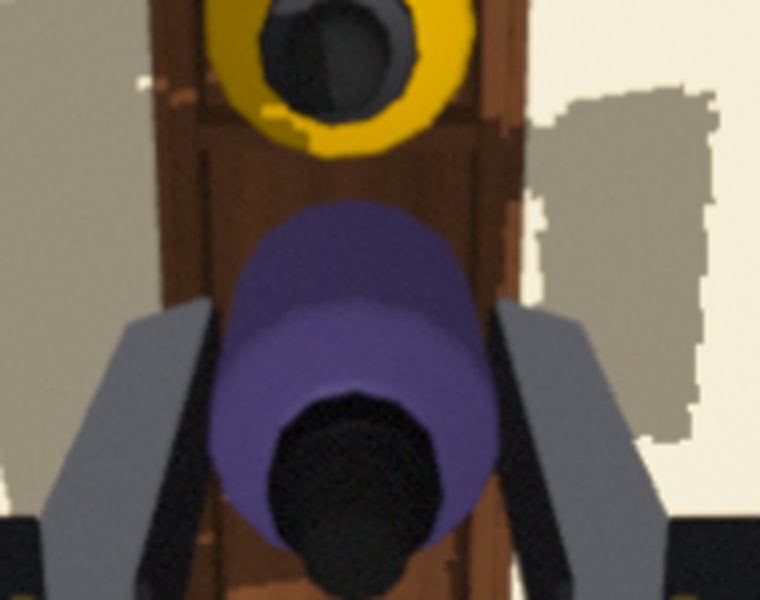

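```bash
python3 -m inch '[[[-0.0025,0.0004,-0.004],[0,0,0],1],[[0,0,-0.007],[0,0,0],1],[[0,0,-0.007],[0,0,0],1],[[0,0,-0.006],[0,0,0],1],[[0,0,-0.004],[0,0,0],1],[[0,0,0],[0,0,0],1],[[0,0,0],[0,0,0],0.3],[[0,0,0],[0,0,0],-0.1],[[0,0,0],[0,0,0],-0.3],[[0,0,0],[0,0,0],-0.3]]'
python3 -m inch '[[[0,0,0.02],[0,0,0],-0.3],[[0,0,0.03],[0,0,0],-0.3],[[-0.005,0,0.03],[0,0,0],-0.3],[[-0.02,0,0.03],[0,0,0],-0.3],[[-0.03,-0.003,0],[0,0,0],-0.3],[[-0.03,-0.003,0],[0,0,0],-0.3],[[-0.03,-0.003,0],[0,0,0],-0.3],[[-0.03,-0.005,0],[0,0,0],-0.3],[[-0.02,-0.003,0],[0,0,0],-0.3],[[-0.006,0,0],[0,0,0],-0.3]]'
python3 - <<'E'
from h import *
pose();shot('wrist','w10');pose();big('w10',290,165,140,150,5,'w10c')
E
```

```text
t: 14.08
tcp_pos: [626.5, 96.3, 127.5]
eef_rot: [2.382, 2.048, 0.0]
contact_force: [0.2, -1.0, -0.2]
finger_gap: 53.9
t: 14.92
tcp_pos: [453.3, 79.0, 237.7]
eef_rot: [2.382, 2.048, 0.0]
contact_force: [0.1, -0.1, 0.1]
finger_gap: 61.0
t 14.9167 tcp [453.3  79.  237.7] yaw -8.6 tilt [-0.  0. -1.] F [ 0.1 -0.1  0.1] gap 61.0
t 14.9667 tcp [454.   79.2 238. ] yaw -8.6 tilt [ 0.     0.001 -1.   ] F [0.3 0.  0.2] gap 61.3
```

View pics/w10.png

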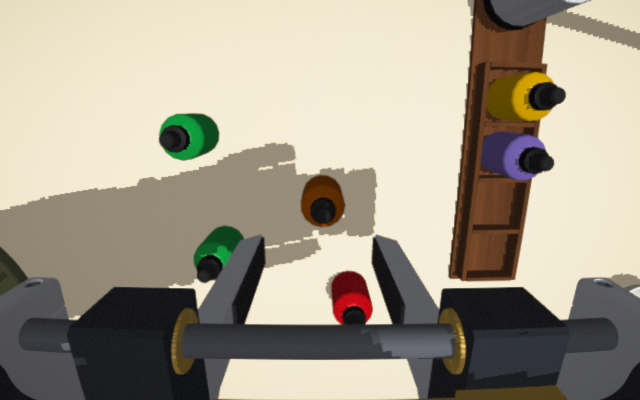

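View pics/w10c.png

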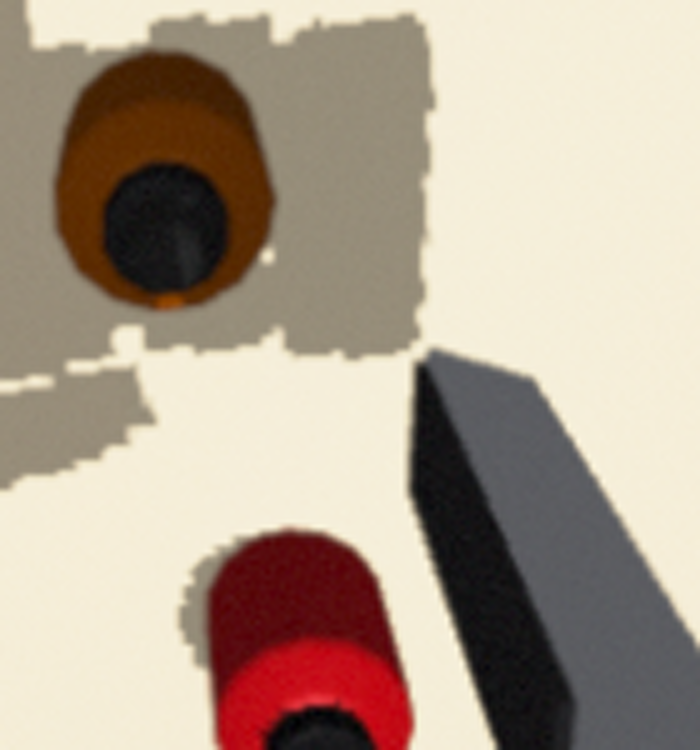

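```bash
python3 - <<'E'
from h import *
print('b',atz('w10',322.6,205,46),'green',atz('w10',220,250,46),'r',atz('w10',352.4,308,46)); pose()
E
```

```text
b [457.08363041  79.18065754  46.        ] green [362.36681398  52.06840999  46.        ] r [469.86038852 -22.34205419  46.        ]
t 14.9667 tcp [454.   79.2 238. ] yaw -8.6 tilt [ 0.     0.001 -1.   ] F [0.3 0.  0.2] gap 61.3
```

```bash
python3 -m inch '[[[0.0027,0,-0.02],[0,0,0],-0.3],[[0,0,-0.03],[0,0,0],-0.3],[[0,0,-0.03],[0,0,0],-0.3],[[0,0,-0.02],[0,0,0],-0.3],[[0,0,-0.011],[0,0,0],-0.3],[[0,0,-0.006],[0,0,0],-0.2],[[0,0,0],[0,0,0],0.7],[[0,0,0],[0,0,0],0.7],[[0,0,0],[0,0,0],1],[[0,0,0],[0,0,0],1]]' 20
python3 -m inch '[[[0,0,0],[0,0,0],1],[[0,0,0.015],[0,0,0],1],[[0,0,0.025],[0,0,0],1],[[0,0,0.025],[0,0,0],1],[[0.015,-0.003,0],[0,0,0],1],[[0.03,-0.006,0],[0,0,0],1],[[0.035,-0.007,0],[0,0,0],1],[[0.035,-0.007,0],[0,0,0],1],[[0.03,-0.006,0],[0,0,0],1],[[0.015,-0.003,0],[0,0,0],1]]'
python3 -m inch '[[[0.001,0,0],[0,0,0],1],[[0,0,0],[0,0,0],1],[[0,0,-0.01],[0,0,0],1],[[0,0,-0.01],[0,0,0],1],[[0,0,-0.01],[0,0,0],1],[[0,0,0],[0,0,0],1],[[0,0,0],[0,0,0],1],[[0,0,0],[0,0,0],1],[[0,0,0],[0,0,0],1],[[0,0,0],[0,0,0],1]]'
python3 - <<'E'
from h import *
pose();shot('wrist','w11');big('w11',230,160,190,150,4,'w11c')
E
```

```text
t: 15.8
tcp_pos: [458.6, 79.3, 121.3]
eef_rot: [2.381, 2.048, 0.002]
contact_force: [-0.3, 0.2, 0.1]
finger_gap: 37.2
t: 16.63
tcp_pos: [620.5, 46.4, 185.6]
eef_rot: [2.382, 2.047, 0.001]
contact_force: [-1.4, -0.7, -1.5]
finger_gap: 37.3
t: 17.47
tcp_pos: [619.2, 47.3, 155.9]
eef_rot: [2.382, 2.048, 0.001]
contact_force: [0.1, 0.2, -0.0]
finger_gap: 37.5
t 17.4667 tcp [619.2  47.3 155.9] yaw -8.6 tilt [ 0.     0.001 -1.   ] F [ 0.1  0.2 -0. ] gap 37.5
```

View pics/w11c.png

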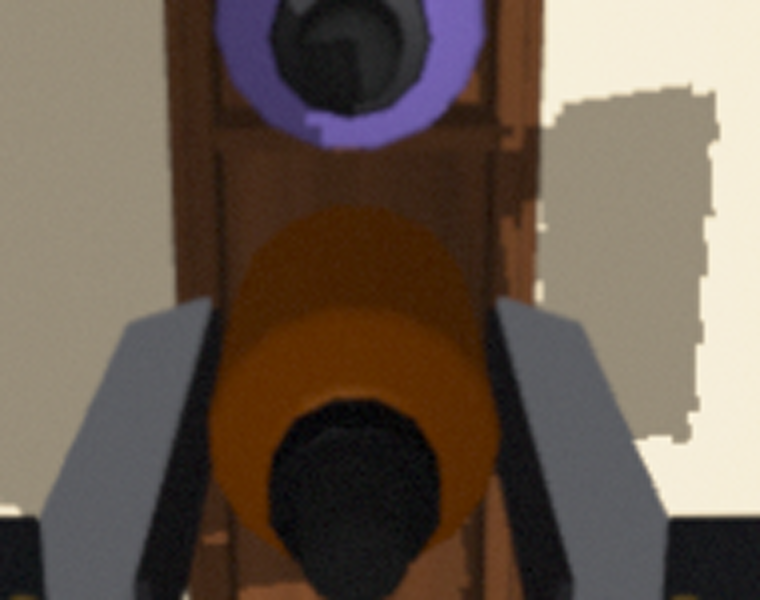

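Centred across the pocket: its centre line is at x≈357 and the bottle's at 355. Placing it.

```bash
python3 -m inch '[[[0,-0.0004,-0.004],[0,0,0],1],[[0,0,-0.007],[0,0,0],1],[[0,0,-0.007],[0,0,0],1],[[0,0,-0.006],[0,0,0],1],[[0,0,-0.004],[0,0,0],1],[[0,0,0],[0,0,0],1],[[0,0,0],[0,0,0],0.3],[[0,0,0],[0,0,0],-0.1],[[0,0,0],[0,0,0],-0.3],[[0,0,0],[0,0,0],-0.3]]'
python3 -m inch '[[[0,0,0.02],[0,0,0],-0.3],[[0,0,0.03],[0,0,0],-0.3],[[-0.005,0,0.03],[0,0,0],-0.3],[[-0.02,-0.01,0.03],[0,0,0],-0.3],[[-0.03,-0.015,0],[0,0,0],-0.3],[[-0.03,-0.015,0],[0,0,0],-0.3],[[-0.03,-0.015,0],[0,0,0],-0.3],[[-0.02,-0.01,0],[0,0,0],-0.3],[[-0.014,-0.004,0],[0,0,0],-0.3],[[0,0,0],[0,0,0],-0.3]]'
python3 - <<'E'
from h import *
pose();shot('wrist','w12');pose();big('w12',290,165,140,150,5,'w12c')
E
```

```text
t: 18.35
tcp_pos: [619.2, 46.8, 127.5]
eef_rot: [2.382, 2.048, 0.0]
contact_force: [0.0, -0.3, -0.5]
finger_gap: 54.4
t: 19.18
tcp_pos: [468.4, -22.8, 237.8]
eef_rot: [2.383, 2.047, 0.0]
contact_force: [0.7, -1.2, -0.1]
finger_gap: 60.9
t 19.1833 tcp [468.4 -22.8 237.8] yaw -8.7 tilt [-0.  0. -1.] F [ 0.7 -1.2 -0.1] gap 60.9
t 19.2333 tcp [469.8 -22.4 238. ] yaw -8.7 tilt [ 0.     0.001 -1.   ] F [-0.6 -0.   0.4] gap 61.2
```

View pics/w12.png

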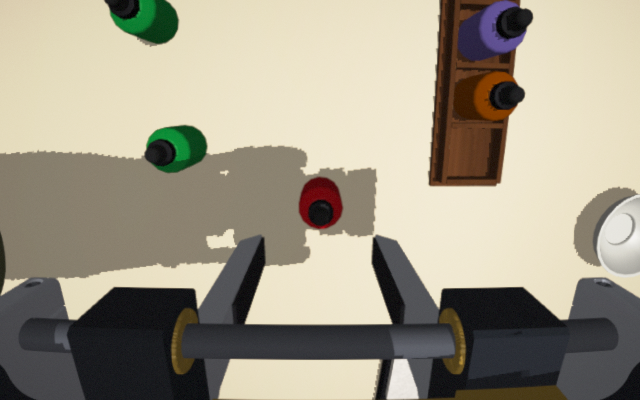

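View pics/w12c.png

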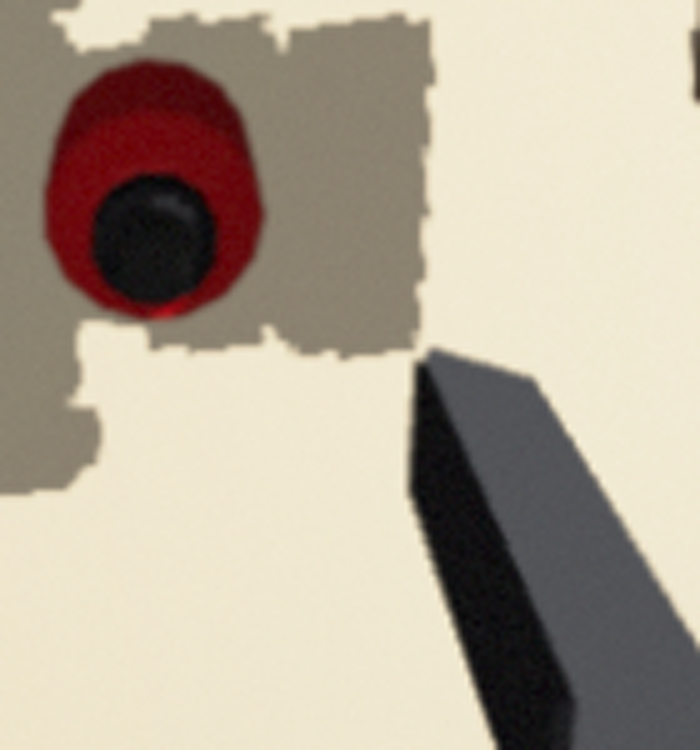

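```bash
python3 -m inch '[[[0.0015,-0.0018,-0.02],[0,0,0],-0.3],[[0,0,-0.03],[0,0,0],-0.3],[[0,0,-0.03],[0,0,0],-0.3],[[0,0,-0.02],[0,0,0],-0.3],[[0,0,-0.011],[0,0,0],-0.3],[[0,0,-0.006],[0,0,0],-0.2],[[0,0,0],[0,0,0],0.7],[[0,0,0],[0,0,0],0.7],[[0,0,0],[0,0,0],1],[[0,0,0],[0,0,0],1]]' 20
python3 -m inch '[[[0,0,0],[0,0,0],1],[[0,0,0.015],[0,0,0],1],[[0,0,0.025],[0,0,0],1],[[0,0,0.025],[0,0,0],1],[[0.015,0.002,0],[0,0,0],1],[[0.03,0.005,0],[0,0,0],1],[[0.035,0.005,0],[0,0,0],1],[[0.035,0.005,0],[0,0,0],1],[[0.02,0.004,0],[0,0,0],1],[[0.005,0.001,0],[0,0,0],1]]'
python3 -m inch '[[[0,0,0],[0,0,0],1],[[0,0,0],[0,0,0],1],[[0,0,-0.01],[0,0,0],1],[[0,0,-0.01],[0,0,0],1],[[0,0,-0.01],[0,0,0],1],[[0,0,0],[0,0,0],1],[[0,0,0],[0,0,0],1],[[0,0,0],[0,0,0],1],[[0,0,0],[0,0,0],1],[[0,0,0],[0,0,0],1]]'
python3 - <<'E'
from h import *
pose();shot('wrist','w13');big('w13',230,160,190,150,4,'w13c')
E
```

```text
t: 20.07
tcp_pos: [472.1, -23.9, 121.3]
eef_rot: [2.381, 2.048, 0.002]
contact_force: [1.5, 0.2, 0.7]
finger_gap: 37.5
t: 20.9
tcp_pos: [613.7, -1.4, 185.3]
eef_rot: [2.381, 2.049, 0.001]
contact_force: [-0.8, -0.7, -1.8]
finger_gap: 37.4
t: 21.73
tcp_pos: [611.7, -2.0, 155.9]
eef_rot: [2.382, 2.048, 0.001]
contact_force: [0.3, -0.4, -0.8]
finger_gap: 37.4
t 21.7333 tcp [611.7  -2.  155.9] yaw -8.6 tilt [ 0.     0.001 -1.   ] F [ 0.3 -0.4 -0.8] gap 37.4
```

View pics/w13c.png

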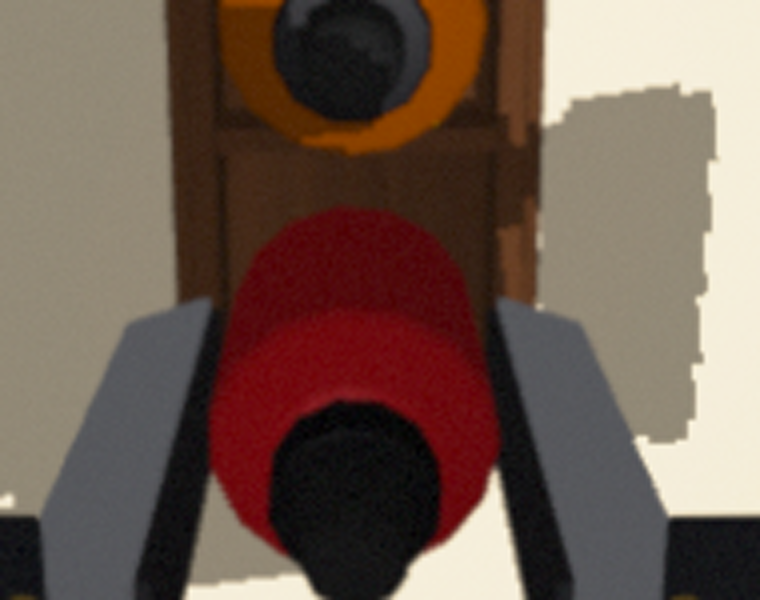

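```bash
python3 -m inch '[[[0,-0.0004,-0.004],[0,0,0],1],[[0,0,-0.007],[0,0,0],1],[[0,0,-0.007],[0,0,0],1],[[0,0,-0.006],[0,0,0],1],[[0,0,-0.004],[0,0,0],1],[[0,0,0],[0,0,0],1],[[0,0,0],[0,0,0],0.3],[[0,0,0],[0,0,0],-0.1],[[0,0,0],[0,0,0],-0.3],[[0,0,0],[0,0,0],-0.3]]'
python3 -m inch '[[[0,0,0.02],[0,0,0],-0.3],[[0,0,0.03],[0,0,0],-0.3],[[0,0,0.04],[0,0,0],-0.3],[[0,0.005,0.04],[0,0,6],-0.3],[[0.002,0.02,0.01],[0,0,7],-0.3],[[0.004,0.025,0.01],[0,0,7],-0.3],[[0.004,0.025,0],[0,0,7],-0.3],[[0.004,0.025,0],[0,0,7],-0.3],[[0.004,0.025,0],[0,0,7],-0.3],[[0.004,0.025,0],[0,0,7],-0.3]]'
python3 -m inch '[[[0.004,0.025,0],[0,0,7],-0.3],[[0.004,0.025,0],[0,0,7],-0.3],[[0.002,0.015,0],[0,0,7],-0.3],[[0.001,0.01,0],[0,0,7],-0.3],[[0.001,0.006,0],[0,0,5],-0.3],[[0,0,0],[0,0,0],-0.3],[[0,0,0],[0,0,0],-0.3],[[0,0,0],[0,0,0],-0.3],[[0,0,0],[0,0,0],-0.3],[[0,0,0],[0,0,0],-0.3]]'
python3 - <<'E'
from h import *
pose();shot('wrist','w14');shot('scene','sc2');big('sc2',285,170,135,95,5,'sc2c')
E
```

```text
t: 22.62
tcp_pos: [611.7, -2.4, 127.5]
eef_rot: [2.382, 2.048, 0.0]
contact_force: [0.4, 0.2, -0.3]
finger_gap: 54.2
t: 23.45
tcp_pos: [633.6, 148.9, 277.6]
eef_rot: [1.334, 2.844, 0.0]
contact_force: [0.0, -0.3, 0.6]
finger_gap: 61.0
t: 24.28
tcp_pos: [645.7, 228.1, 277.6]
eef_rot: [0.484, 3.104, 0.0]
contact_force: [-0.3, -0.5, -0.3]
finger_gap: 60.9
t 24.2833 tcp [645.7 228.1 277.6] yaw 72.3 tilt [-0.  0. -1.] F [-0.3 -0.5 -0.3] gap 60.9
```

View pics/w14.png

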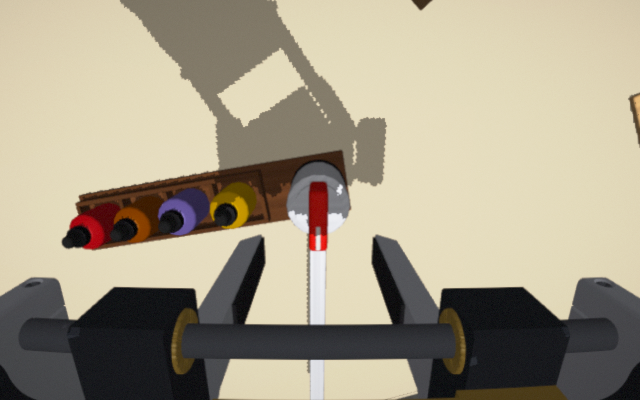

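View pics/sc2c.png

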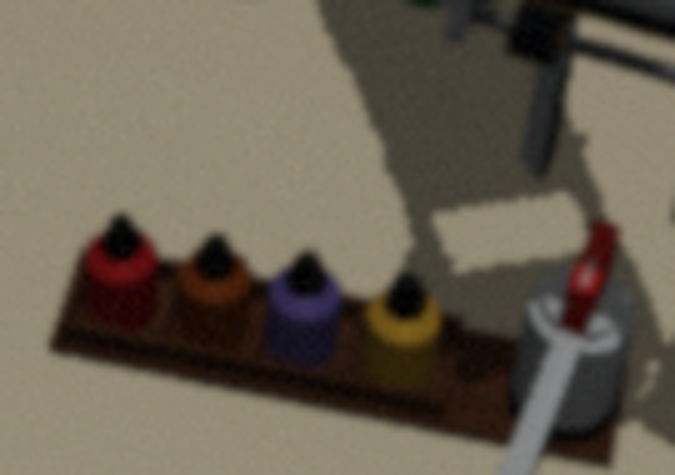

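All four stand upright in their pockets. The bar is open and the knob is at (318,215) between the fingers, so I'll turn it back.

```bash
python3 -m inch '[[[0,0.0008,-0.02],[0,0,0],-0.3],[[0,0,-0.03],[0,0,0],-0.3],[[0,0,-0.02],[0,0,0],-0.3],[[0,0,-0.0105],[0,0,0],-0.1],[[0,0,0],[0,0,0],1],[[0,0,0],[0,0,0],1],[[0,0,0],[0,0,0],1],[[0,0,0],[0,0,0],1],[[0,0,0],[0,0,0],1],[[0,0,0],[0,0,0],1]]' 40
python3 -m inch '[[[0,0,0],[0,0,0],1],[[0,0,0],[0,0,-3],1],[[0,0,0],[0,0,-5],1],[[0,0,0],[0,0,-5],1],[[0,0,0],[0,0,-5],1],[[0,0,0],[0,0,-5],1],[[0,0,0],[0,0,-5],1],[[0,0,0],[0,0,-5],1],[[0,0,0],[0,0,-5],1],[[0,0,0],[0,0,-5],1]]'
python3 - <<'E'
from h import *
pose()
E
python3 -m inch '[[[0,0,0],[0,0,-5],1],[[0,0,0],[0,0,-5],1],[[0,0,0],[0,0,-5],1],[[0,0,0],[0,0,-5],1],[[0,0,0],[0,0,-5],1],[[0,0,0],[0,0,-5],1],[[0,0,0],[0,0,-5],1],[[0,0,0],[0,0,-4],1],[[0,0,0],[0,0,0],1],[[0,0,0],[0,0,0],1]]'
python3 - <<'E'
from h import *
pose();shot('wrist','w15');shot('scene','sc3');big('sc3',285,170,135,95,5,'sc3c')
E
```

```text
t: 25.22
tcp_pos: [645.8, 229.5, 197.8]
eef_rot: [0.481, 3.104, 0.001]
contact_force: [-0.5, -0.3, -0.3]
finger_gap: 17.9
t: 26.05
tcp_pos: [645.8, 228.6, 197.7]
eef_rot: [1.591, 2.708, -0.002]
contact_force: [-2.2, -6.9, 4.5]
finger_gap: 13.4
t 26.05 tcp [645.8 228.6 197.7] yaw 29.1 tilt [-0.001 -0.    -1.   ] F [-2.2 -6.9  4.5] gap 13.4
t: 26.88
tcp_pos: [646.1, 228.6, 197.7]
eef_rot: [2.399, 2.026, 0.001]
contact_force: [2.3, -4.6, 1.3]
finger_gap: 14.1
t 26.8833 tcp [646.1 228.6 197.7] yaw -9.6 tilt [-0.001  0.002 -1.   ] F [ 2.3 -4.6  1.3] gap 14.1
```

View pics/w15.png

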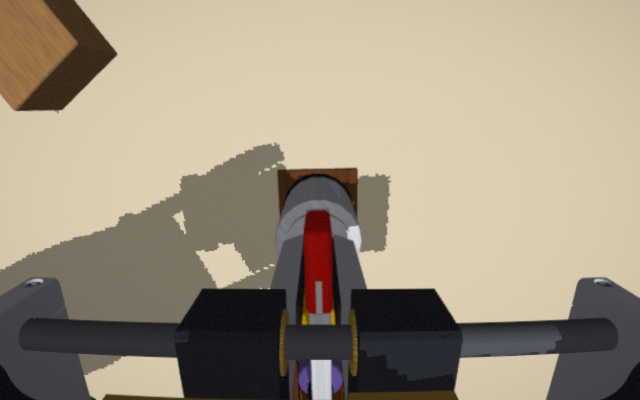

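View pics/sc3c.png

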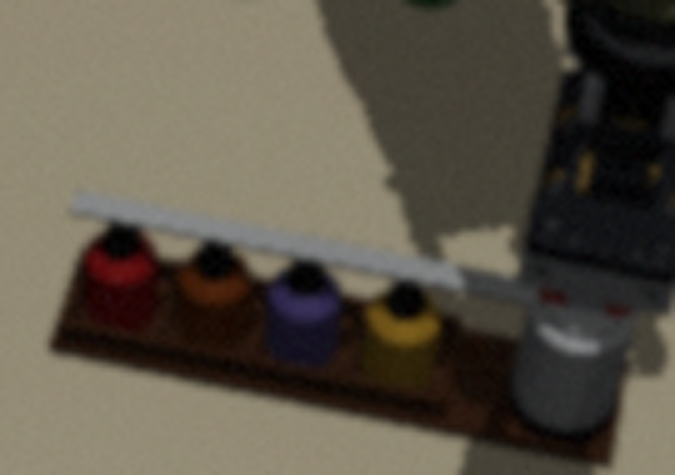

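The bar is locked over all four bottles. Releasing, and moving on to the sign.

```bash
python3 -m inch '[[[0,0,0],[0,0,0],-0.3],[[0,0,0],[0,0,0],-0.3],[[0,0,0],[0,0,0],-0.3],[[0,0,0.02],[0,0,0],-0.3],[[0,0,0.03],[0,0,0],-0.3],[[0,0,0.03],[0,0,0],-0.3],[[-0.003,-0.015,0.005],[0,0,0],-0.3],[[-0.006,-0.03,0],[0,0,0],-0.3],[[-0.007,-0.038,0],[0,0,-1],-0.3],[[-0.007,-0.038,0],[0,0,-1],-0.3]]' 20
python3 - <<'E'
from h import *
pose()
E
python3 -m inch '[[[-0.007,-0.038,0],[0,0,-1],-0.3],[[-0.007,-0.038,0],[0,0,-1],-0.3],[[-0.007,-0.038,0],[0,0,-0.4],-0.3],[[-0.007,-0.038,0],[0,0,0],-0.3],[[-0.007,-0.038,0],[0,0,0],-0.3],[[-0.007,-0.038,0],[0,0,0],-0.3],[[-0.007,-0.038,0],[0,0,0],-0.3],[[-0.007,-0.038,0],[0,0,0],-0.3],[[-0.007,-0.038,0],[0,0,0],-0.3],[[-0.007,-0.038,0],[0,0,0],-0.3]]'
python3 -m inch '[[[-0.007,-0.036,0],[0,0,0],-0.3],[[-0.007,-0.03,-0.01],[0,0,0],-0.3],[[-0.005,-0.02,-0.02],[0,0,0],-0.3],[[-0.002,-0.01,-0.02],[0,0,0],-0.3],[[0,0,0],[0,0,0],-0.3],[[0,0,0],[0,0,0],-0.3],[[0,0,0],[0,0,0],-0.3],[[0,0,0],[0,0,0],-0.3],[[0,0,0],[0,0,0],-0.3],[[0,0,0],[0,0,0],-0.3]]'
python3 - <<'E'
from h import *
pose();shot('wrist','w16')
E
```

```text
t: 27.82
tcp_pos: [621.8, 107.5, 281.6]
eef_rot: [-2.434, -1.986, 0.0]
contact_force: [1.2, -0.6, -0.1]
finger_gap: 60.7
t 27.8167 tcp [621.8 107.5 281.6] yaw -11.6 tilt [ 0. -0. -1.] F [ 1.2 -0.6 -0.1] gap 60.7
t: 28.65
tcp_pos: [551.7, -273.3, 281.9]
eef_rot: [-2.476, -1.934, -0.0]
contact_force: [1.4, -0.7, -0.9]
finger_gap: 61.2
t: 29.48
tcp_pos: [532.0, -367.0, 232.9]
eef_rot: [2.474, 1.934, 0.001]
contact_force: [0.8, -0.9, 1.0]
finger_gap: 60.8
t 29.4833 tcp [ 532.  -367.   232.9] yaw -14.0 tilt [-0.     0.001 -1.   ] F [ 0.8 -0.9  1. ] gap 60.8
```

View pics/w16.png

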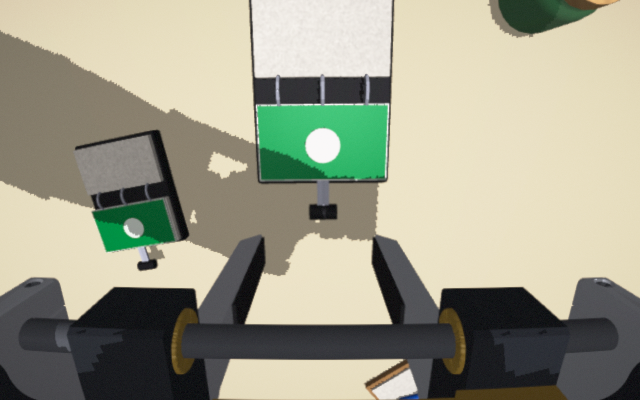

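```bash
python3 - <<'E'
from h import *
big('w16',240,60,170,170,4,'w16c')
E
```

```text
(no output)
```

View pics/w16c.png

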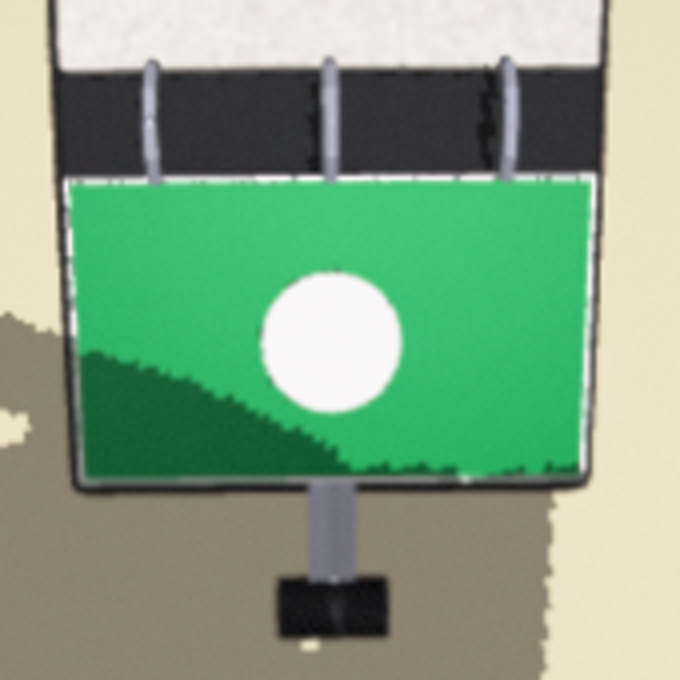

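```bash
python3 - <<'E'
from h import *
f=lambda u,v,z: atz('w16',240+u/4-.4,60+v/4-.4,z)
A,B,C,D=[f(*p,36) for p in ((70,184),(592,182),(580,478),(85,480))]
print(A,B,C,D); 
for p,q in ((A,B),(D,C)): print(np.degrees(np.arctan2(*(q-p)[1::-1])),np.linalg.norm(q-p))
print('tab',f(333,607,37),f(333,607,41)); print('tabw',f(278,607,37),f(389,607,37))
x=atd('w16',240+333/4,60+607/4);print(x, tri([('w16',240+333/4-.4,60+607/4-.4),('scene0',165+112/8-.4,170+175/8-.4)]))
P,p=cloud('w16')
print(np.nanmedian(P[140:150,300:310].reshape(-1,3),0))
big('w16',300,195,50,35,10,'q')
E
```

```text
[ 504.59881605 -276.52783665   36.        ] [ 605.32336426 -301.07815005   36.        ] [ 591.31490607 -359.36242919   36.        ] [ 490.68760459 -334.84351871   36.        ]
-13.698021547838849 103.673296949103
-13.693882911924007 103.57138008811546
tab [ 534.51338432 -373.98445087   37.        ] [ 534.74875196 -372.79422334   41.        ]
tabw [ 523.12181375 -371.15796876   37.        ] [ 546.11428547 -376.86470313   37.        ]
[ 534.85879911 -373.90468018   38.70062147] [ 534.37457171 -374.56782441   34.83289678]
[ 533.3424745  -315.57030722   35.82093728]
```

```bash
python3 -m inch '[[[0.0023,-0.0076,-0.02],[0,0,0.3],-0.3],[[0,0,-0.03],[0,0,0],-0.3],[[0,0,-0.03],[0,0,0],-0.3],[[0,0,-0.02],[0,0,0],-0.3],[[0,0,-0.013],[0,0,0],-0.3],[[0,0,-0.0075],[0,0,0],-0.2],[[0,0,0],[0,0,0],0],[[0,0,0],[0,0,0],0.3],[[0,0,0],[0,0,0],1],[[0,0,0],[0,0,0],1]]' 12
python3 -m inch '[[[0,0,0],[0,0,0],1],[[0,0,0],[0,0,0],1],[[0,0,0],[0,0,0],1],[[0,0,0],[0,0,0],1],[[0,0,0],[0,0,0],1],[[0,0,0],[0,0,0],1],[[0,0,0],[0,0,0],1],[[0,0,0],[0,0,0],1],[[0,0,0],[0,0,0],1],[[0,0,0],[0,0,0],1]]'
python3 - <<'E'
from h import *
pose();shot('wrist','w17')
y=np.array([np.sin(np.radians(13.7)),np.cos(np.radians(13.7))])
a=np.radians(np.linspace(0,180,21)); o=np.stack([-100*np.cos(a),100*np.sin(a)],1)
d=np.diff(o,axis=0)
for k in d: print((k[0]*y).round(1),k[1].round(1))
E
```

```text
t: 30.37
tcp_pos: [534.3, -375.4, 112.9]
eef_rot: [2.469, 1.939, 0.001]
contact_force: [0.2, 0.2, 0.2]
finger_gap: 33.2
t: 31.2
tcp_pos: [534.2, -375.3, 112.2]
eef_rot: [2.47, 1.94, 0.001]
contact_force: [0.9, -0.5, 7.1]
finger_gap: 24.1
t 31.2 tcp [ 534.2 -375.3  112.2] yaw -13.7 tilt [-0.001  0.001 -1.   ] F [ 0.9 -0.5  7.1] gap 24.1
[0.3 1.2] 15.6
[0.9 3.6] 15.3
[1.4 5.8] 14.5
[1.9 8. ] 13.4
[2.4 9.9] 11.9
[ 2.8 11.6] 10.2
[ 3.2 13. ] 8.2
[ 3.4 14.1] 6.0
[ 3.6 14.8] 3.7
[ 3.7 15.2] 1.2
[ 3.7 15.2] -1.2
[ 3.6 14.8] -3.7
[ 3.4 14.1] -6.0
[ 3.2 13. ] -8.2
[ 2.8 11.6] -10.2
[2.4 9.9] -11.9
[1.9 8. ] -13.4
[1.4 5.8] -14.5
[0.9 3.6] -15.3
[0.3 1.2] -15.6
```

View pics/w17.png

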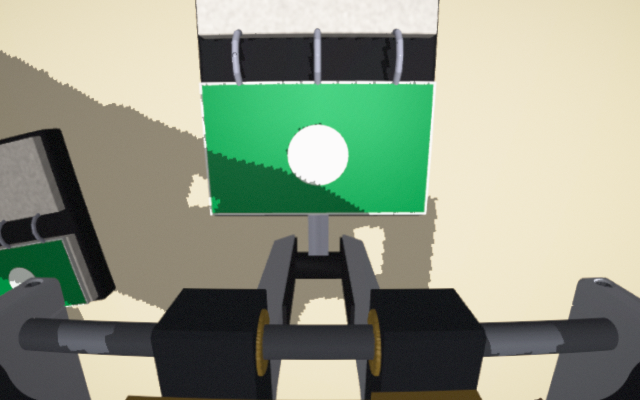

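```bash
python3 -m inch '[[[0.0003,0.0012,0.0156],[0,0,0],1],[[0.0009,0.0036,0.0153],[0,0,0],1],[[0.0014,0.0058,0.0145],[0,0,0],1],[[0.0019,0.008,0.0134],[0,0,0],1],[[0.0024,0.0099,0.0119],[0,0,0],1],[[0.0028,0.0116,0.0102],[0,0,0],1],[[0.0032,0.013,0.0082],[0,0,0],1],[[0.0034,0.0141,0.006],[0,0,0],1],[[0.0036,0.0148,0.0037],[0,0,0],1],[[0.0037,0.0152,0.0012],[0,0,0],1]]'
python3 - <<'E'
from h import *
pose();shot('wrist','w18');pose()
E
```

```text
t: 32.08
tcp_pos: [557.9, -276.4, 212.3]
eef_rot: [2.47, 1.94, 0.0]
contact_force: [2.1, -2.3, 1.2]
finger_gap: 23.8
t 32.0833 tcp [ 557.9 -276.4  212.3] yaw -13.7 tilt [-0.     0.001 -1.   ] F [ 2.1 -2.3  1.2] gap 23.8
t 32.1333 tcp [ 558.6 -274.   212.2] yaw -13.6 tilt [ 0.  0. -1.] F [ 1.2  2.6 13.1] gap 23.9
```

View pics/w18.png

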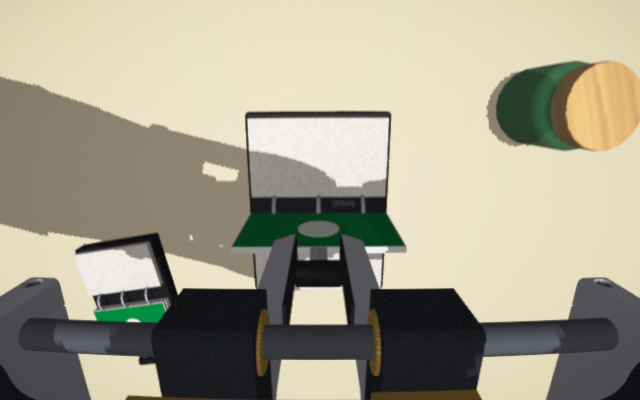

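```bash
python3 -m inch '[[[0.0037,0.0152,-0.0012],[0,0,0],1],[[0.0036,0.0148,-0.0037],[0,0,0],1],[[0.0034,0.0141,-0.006],[0,0,0],1],[[0.0032,0.013,-0.0082],[0,0,0],1],[[0.0028,0.0116,-0.0102],[0,0,0],1],[[0.0024,0.0099,-0.0119],[0,0,0],1],[[0.0019,0.008,-0.0134],[0,0,0],1],[[0.0014,0.0058,-0.0145],[0,0,0],1],[[0.0009,0.0036,-0.0153],[0,0,0],1],[[0.0003,0.0012,-0.0156],[0,0,0],1]]'
python3 -m inch '[[[0,0,-0.001],[0,0,0],1],[[0,0,0],[0,0,0],1],[[0,0,0],[0,0,0],1],[[0,0,0],[0,0,0],1],[[0,0,0],[0,0,0],1],[[0,0,0],[0,0,0],1],[[0,0,0],[0,0,0],1],[[0,0,0],[0,0,0],1],[[0,0,0],[0,0,0],1],[[0,0,0],[0,0,0],1]]'
python3 - <<'E'
from h import *
pose();shot('wrist','w19');pose()
E
```

```text
t: 32.97
tcp_pos: [581.2, -179.2, 109.9]
eef_rot: [-2.469, -1.941, -0.0]
contact_force: [5.2, 1.1, 0.7]
finger_gap: 23.4
t: 33.8
tcp_pos: [581.1, -179.3, 109.2]
eef_rot: [-2.469, -1.94, -0.001]
contact_force: [6.2, 4.4, -0.4]
finger_gap: 24.1
t 33.8 tcp [ 581.1 -179.3  109.2] yaw -13.7 tilt [ 0.001 -0.001 -1.   ] F [ 6.2  4.4 -0.4] gap 24.1
t 33.85 tcp [ 581.2 -179.4  109.2] yaw -13.7 tilt [ 0.001 -0.001 -1.   ] F [ 7.   4.9 -1.1] gap 24.0
```

View pics/w19.png

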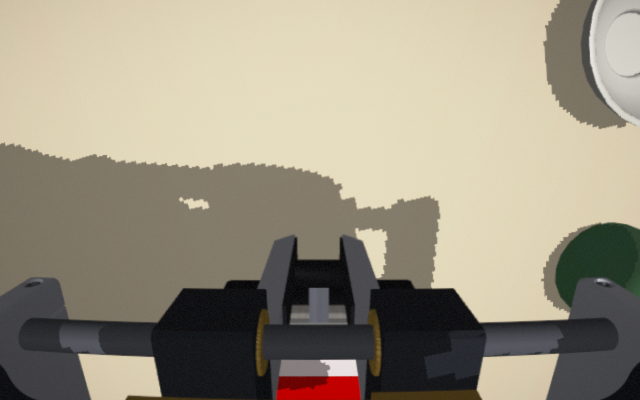

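```bash
python3 -m inch '[[[0,0,0],[0,0,0],-0.3],[[0,0,0],[0,0,0],-0.3],[[0,0,0],[0,0,0],-0.3],[[0,0,0],[0,0,0],-0.3],[[0,0,0.02],[0,0,0],-0.3],[[0,0,0.03],[0,0,0],-0.3],[[0,0,0.03],[0,0,0],-0.3],[[0,0,0.03],[0,0,0],-0.3],[[0,0,0.03],[0,0,0],-0.3],[[-0.01,-0.01,0.03],[0,0,0],-0.3]]'
python3 -m inch '[[[-0.013,-0.03,0],[0,0,0],-0.3],[[-0.013,-0.035,0],[0,0,0],-0.3],[[-0.013,-0.035,0],[0,0,0],-0.3],[[-0.013,-0.035,0],[0,0,0],-0.3],[[-0.013,-0.035,0],[0,0,0],-0.3],[[0,-0.03,0],[0,0,0],-0.3],[[0,0,0],[0,0,0],-0.3],[[0,0,0],[0,0,0],-0.3],[[0,0,0],[0,0,0],-0.3],[[0,0,0],[0,0,0],-0.3]]'
python3 - <<'E'
from h import *
pose();shot('wrist','w20');shot('top','top3');shot('scene','sc4');big('sc4',165,150,260,120,3,'sc4c')
P,p=cloud('w20');H=cv2.cvtColor(p,cv2.COLOR_RGB2HSV)
m=((H[...,0]<8)|(H[...,0]>172))&(H[...,1]>150)&(P[...,2]>15)&(P[...,2]<100)
q=P[m];q=q[(q[:,1]<-170)&(q[:,0]<640)]
if len(q): 
  A=np.c_[q[:,:2]-q[:,:2].mean(0),np.ones(len(q))];print(len(q),np.linalg.lstsq(A,q[:,2],rcond=None)[0])
P,p=cloud('top3');
m=(P[...,0]>560)&(P[...,0]<690)&(P[...,1]<200)&(P[...,1]>-60)&(P[...,2]>84)&(P[...,2]<100);q=P[m];print('bar',len(q),cv2.fitLine(q[:,:2].astype(np.float32),cv2.DIST_HUBER,0,.01,.01).ravel())
E
```

```text
t: 34.68
tcp_pos: [571.4, -189.7, 281.7]
eef_rot: [-2.469, -1.942, -0.0]
contact_force: [-0.1, -0.8, 0.2]
finger_gap: 61.2
t: 35.52
tcp_pos: [506.4, -389.7, 280.4]
eef_rot: [-2.469, -1.941, -0.0]
contact_force: [-0.6, 0.7, -0.2]
finger_gap: 61.2
t 35.5167 tcp [ 506.4 -389.7  280.4] yaw -13.7 tilt [ 0. -0. -1.] F [-0.6  0.7 -0.2] gap 61.2
4507 [4.86727413e-03 2.77981206e-02 3.63975623e+01]
bar 363 [1.4726476e-01 9.8909712e-01 6.2378296e+02 8.4991745e+01]
```

View pics/w20.png

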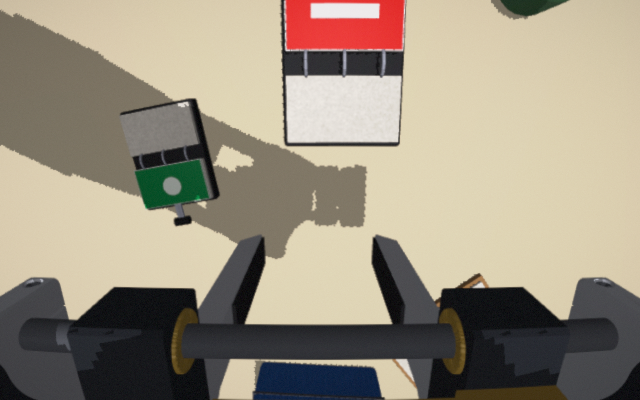

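View pics/top3.png

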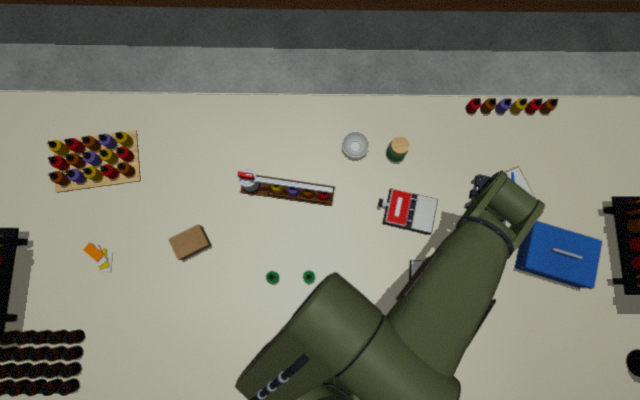

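View pics/sc4c.png

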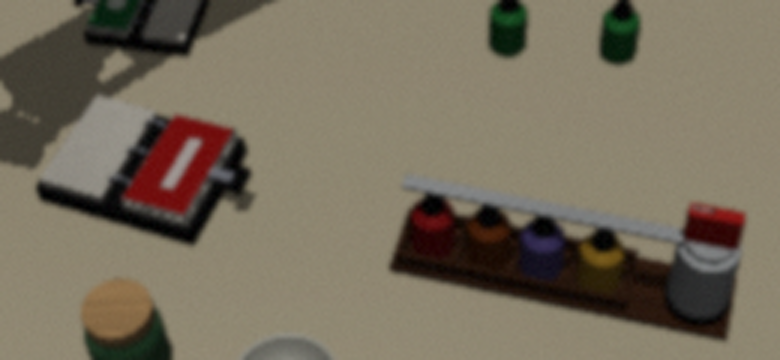

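The leaf is red side up and the bar is over the four bottles. The depth shows a slight slope on the leaf (about 1.6°), so I'll compare it with the fixed page stack and the table to see if that's sensor bias.

```bash
python3 - <<'E'
from h import *
def pl(fn,u0,u1,v0,v1,n):
    P,_=cloud(fn);q=P[v0:v1,u0:u1].reshape(-1,3);q=q[np.isfinite(q[:,0])];A=np.c_[q[:,:2]-q[:,:2].mean(0),np.ones(len(q))];print(n,len(q),np.linalg.lstsq(A,q[:,2],rcond=None)[0].round(4))
pl('w20',292,395,85,138,'pages');pl('w20',420,520,60,140,'table');pl('w20',295,398,22,45,'leaf')
pl('w20',420,520,20,48,'table same rows');pl('w16',265,300,110,175,'leaf before (flat)')
E
```

```text
pages 5435 [-2.70000e-03 -2.70000e-03  3.01914e+01]
table 7960 [-1.200e-03 -2.000e-04 -5.208e-01]
leaf 2360 [5.60000e-03 2.73000e-02 3.62427e+01]
table same rows 2790 [-0.0024 -0.0023 -0.5399]
leaf before (flat) 2263 [1.30000e-03 1.10000e-03 3.56777e+01]
```

The pages and table read level, but the leaf is really about 1.6° short of its stop. I'll press it down with closed fingertips near its free edge.

```bash
python3 -m inch '[[[0.005,0.015,0],[0,0,0],1],[[0.012,0.03,0],[0,0,0],1],[[0.012,0.03,0],[0,0,0],1],[[0.012,0.03,0],[0,0,0],1],[[0.012,0.03,0],[0,0,0],1],[[0.009,0.025,0],[0,0,0],1],[[0.0038,0.0105,-0.02],[0,0,0],1],[[0,0,-0.03],[0,0,0],1],[[0,0,-0.03],[0,0,0],1],[[0,0,-0.03],[0,0,0],1]]'
python3 -m inch '[[[0,0,-0.02],[0,0,0],1],[[0,0,-0.008],[0,0,0],1],[[0,0,-0.003],[0,0,0],1],[[0,0,-0.003],[0,0,0],1],[[0,0,-0.002],[0,0,0],1],[[0,0,-0.001],[0,0,0],1],[[0,0,0],[0,0,0],1],[[0,0,0],[0,0,0],1],[[0,0,0],[0,0,0],1],[[0,0,0],[0,0,0],1]]'
```

```text
t: 36.5
tcp_pos: [572.1, -218.5, 169.6]
eef_rot: [2.469, 1.942, 0.001]
contact_force: [-0.0, -0.5, -0.0]
finger_gap: 0.6
t: 37.33
tcp_pos: [572.0, -220.3, 133.8]
eef_rot: [2.47, 1.94, 0.0]
contact_force: [0.5, 0.7, 1.4]
finger_gap: 0.7
```

```bash
python3 -m inch '[[[0,0,-0.0005],[0,0,0],1],[[0,0,0],[0,0,0],1],[[0,0,-0.0005],[0,0,0],1],[[0,0,0],[0,0,0],1],[[0,0,-0.0005],[0,0,0],1],[[0,0,0],[0,0,0],1],[[0,0,-0.0005],[0,0,0],1],[[0,0,0],[0,0,0],1],[[0,0,0],[0,0,0],1],[[0,0,0],[0,0,0],1]]'
```

```text
t: 38.17
tcp_pos: [572.1, -220.4, 133.2]
eef_rot: [2.47, 1.94, 0.001]
contact_force: [-6.5, 2.9, 17.4]
finger_gap: 0.8
```

```bash
python3 -m inch '[[[0,0,0.01],[0,0,0],1],[[0,0,0.03],[0,0,0],1],[[0,0,0.04],[0,0,0],1],[[0,0,0.04],[0,0,0],1],[[0,0,0.03],[0,0,0],1],[[-0.01,-0.025,0],[0,0,0],1],[[-0.012,-0.035,0],[0,0,0],1],[[-0.012,-0.035,0],[0,0,0],1],[[-0.01,-0.02,0],[0,0,0],1],[[0,0,0],[0,0,0],1]]'
python3 -m inch '[[[0,0,0],[0,0,0],1],[[0,0,0],[0,0,0],1],[[0,0,0],[0,0,0],1],[[0,0,0],[0,0,0],1],[[0,0,0],[0,0,0],1],[[0,0,0],[0,0,0],1],[[0,0,0],[0,0,0],1],[[0,0,0],[0,0,0],1],[[0,0,0],[0,0,0],1],[[0,0,0],[0,0,0],1]]'
python3 - <<'E'
from h import *
pose();shot('wrist','w21')
P,p=cloud('w21');H=cv2.cvtColor(p,cv2.COLOR_RGB2HSV)
m=((H[...,0]<8)|(H[...,0]>172))&(H[...,1]>150)&(P[...,2]>15)&(P[...,2]<60)
q=P[m];q=q[(q[:,1]<-170)&(q[:,0]<640)]
A=np.c_[q[:,:2]-q[:,:2].mean(0),np.ones(len(q))];print(len(q),np.linalg.lstsq(A,q[:,2],rcond=None)[0])
shot('scene','sc5')
E
```

```text
t: 39.0
tcp_pos: [525.9, -338.8, 281.5]
eef_rot: [2.474, 1.935, -0.001]
contact_force: [-0.2, -0.8, -0.8]
finger_gap: 0.5
t: 39.83
tcp_pos: [527.9, -335.2, 281.5]
eef_rot: [2.471, 1.94, -0.0]
contact_force: [-0.4, -0.1, 0.5]
finger_gap: 0.1
t 39.8333 tcp [ 527.9 -335.2  281.5] yaw -13.7 tilt [-0.  0. -1.] F [-0.4 -0.1  0.5] gap 0.1
6376 [-1.64289660e-03 -3.50824666e-04  3.55593494e+01]
```

View pics/w21.png

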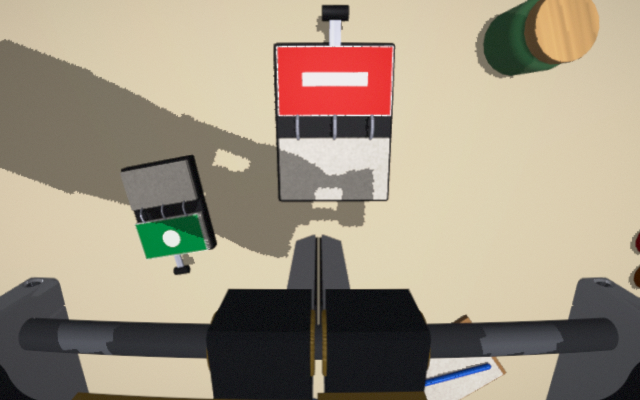

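View pics/sc5.png

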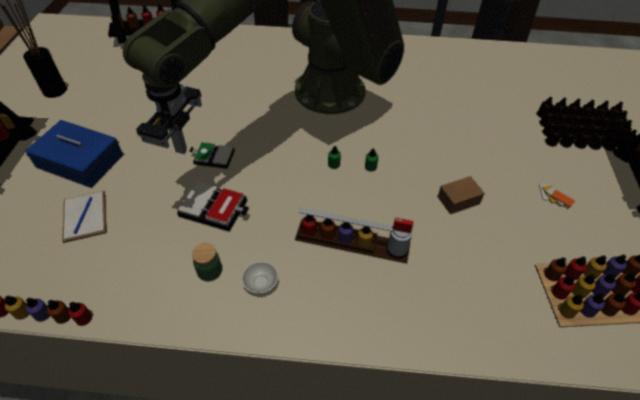

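The leaf now reads level, the bar is locked over four upright bottles, and the arm is clear of everything.

```bash
python3 -c "
from workcell import env
print(env.finish_job())"
```

```text
the job is handed in; nothing more can be done
None
```

The stall is closed up, and I handed the job in at about 40 s of the 192 s allowed.

**What I did, in order:**
1. Turned the red knob anticlockwise about 80.6° to its open stop.
2. Stood the yellow, violet, brown and red bottles in the pockets in that order, yellow nearest the knob post.
3. Turned the knob back to its locked stop.
4. Turned the larger sign's leaf over by its black pull so the red face is up.

**Last checks:**
- **Bottles and bar:** the scene view shows all four bottles upright under the bar. The bar's direction matches its original locked direction to within about 0.2°.
- **Leaf:** the first check failed, with the leaf lying about 1.6° short of its stop. I pressed it down with the closed fingertips at about 17 N, and it then measured level to within 0.1°.
- **Bystanders:** the bowl, jar, cardboard box, green bottles and small sign look untouched. I judged these from the pictures and did not measure them.

**Disagreement:** the top camera's positions differed from the wrist camera's by 2–6 mm. I relied on the wrist camera, and the grasps and placements fitted it.

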